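Cap the square bottles in their carrier

TASK

Get the white square bottles ready for the heating block: stand every one of them upright on the floor of the blue-railed carrier, then, with the key and never with the fingers on a cap, screw each blue cap down clockwise until it stops tight. At the end stand the key upright in the middle of its yellow rest; leave the bottles in the carrier and do not disturb the other glassware and boxes.

Things in the scene. Friction and masses are not known exactly. Their poses are not given: they have to be found in the camera images.
- carrier: Fixed aluminium carrier with blue side rails, a channel open at the top. Origin: underside centre, on the bench. Channel inside: 300 mm long (own y), 57 mm wide (own x), floor 8 mm above the bench; rails and end stops 14 mm thick, tops 60 mm above the bench. The rails keep a square bottle from turning; bottles stand with a side parallel to the rails (any quarter turn).
- bay0 (a point): Point on the carrier's channel floor, on its centre line, at its own y = -95 mm: the middle of one of three equal bays marked by thin black lines (bottles may stand anywhere along the channel).
- bay1 (a point): Point on the carrier's channel floor, on its centre line, at its own y = 0 mm: the middle of one of three equal bays marked by thin black lines (bottles may stand anywhere along the channel).
- bay2 (a point): Point on the carrier's channel floor, on its centre line, at its own y = 95 mm: the middle of one of three equal bays marked by thin black lines (bottles may stand anywhere along the channel).
- bottleA: White square bottle with a paper label band and a smooth weighted grey foot (lowest 24 mm), may be absent: 52 x 52 mm, body 98 mm tall, 0.25 to 0.5 kg, upright; origin at the centre of its underside, own z up, x and y square to its sides. With the cap it is 125 mm tall when tight, up to 3 mm more when loose. Grip it by its flat sides 80 to 95 mm above its underside.
- capA: Blue screw cap on bottleA, already started on its thread and captive: round skirt 44 mm across and 12 mm high, on top of it a square drive head 26 x 26 mm, 11 mm high. Origin at the centre of the skirt's underside, 102 mm above the bottle's underside when tight; own x and y are square to the head's sides; it turns with the cap.
- capA_turn (a joint): How far the cap of bottleA is still unscrewed, rad, 0 = stopped tight against the bottle (hard stop), starts at 1.3 to 2.6. Turning clockwise seen from above lowers the value; the cap sinks 0.95 mm per rad. Running torque about 0.1 N m; it stays where it is left. Ease the key back 5 to 10 degrees from the stop before lifting it off, or it binds and lifts the bottle.
- bottleB: White square bottle with a paper label band and a smooth weighted grey foot (lowest 24 mm), may be absent: 52 x 52 mm, body 98 mm tall, 0.25 to 0.5 kg, upright; origin at the centre of its underside, own z up, x and y square to its sides. With the cap it is 125 mm tall when tight, up to 3 mm more when loose. Grip it by its flat sides 80 to 95 mm above its underside.
- capB: Blue screw cap on bottleB, already started on its thread and captive: round skirt 44 mm across and 12 mm high, on top of it a square drive head 26 x 26 mm, 11 mm high. Origin at the centre of the skirt's underside, 102 mm above the bottle's underside when tight; own x and y are square to the head's sides; it turns with the cap.
- capB_turn (a joint): How far the cap of bottleB is still unscrewed, rad, 0 = stopped tight against the bottle (hard stop), starts at 1.3 to 2.6. Turning clockwise seen from above lowers the value; the cap sinks 0.95 mm per rad. Running torque about 0.1 N m; it stays where it is left. Ease the key back 5 to 10 degrees from the stop before lifting it off, or it binds and lifts the bottle.
- bottleC: White square bottle with a paper label band and a smooth weighted grey foot (lowest 24 mm), may be absent: 52 x 52 mm, body 98 mm tall, 0.25 to 0.5 kg, upright; origin at the centre of its underside, own z up, x and y square to its sides. With the cap it is 125 mm tall when tight, up to 3 mm more when loose. Grip it by its flat sides 80 to 95 mm above its underside.
- capC: Blue screw cap on bottleC, already started on its thread and captive: round skirt 44 mm across and 12 mm high, on top of it a square drive head 26 x 26 mm, 11 mm high. Origin at the centre of the skirt's underside, 102 mm above the bottle's underside when tight; own x and y are square to the head's sides; it turns with the cap.
- capC_turn (a joint): How far the cap of bottleC is still unscrewed, rad, 0 = stopped tight against the bottle (hard stop), starts at 1.3 to 2.6. Turning clockwise seen from above lowers the value; the cap sinks 0.95 mm per rad. Running torque about 0.1 N m; it stays where it is left. Ease the key back 5 to 10 degrees from the stop before lifting it off, or it binds and lifts the bottle.
- key: Loose capping key, stands upright on its square steel socket: 42 mm outside, opening 30 x 30 mm, 16 mm deep, 22 mm high; 18 mm shaft; red square grip 30 x 30 mm from 63 to 103 mm up. 0.2 kg. Origin: socket underside centre, z up, x and y square to socket and grip. On a cap head (within 8 degrees of square) it rests on the skirt, 12 mm above the cap origin, and stays standing when let go.
- rest: The key's rest: fixed round yellow disc with a black centre spot, 92 mm across, 6 mm high; origin at its underside centre, on the bench.
- amber: Bystander, not to be disturbed: amber glass bottle 60 mm across, 120 mm tall; origin at the centre of its underside.
- beaker: Bystander, not to be disturbed: open glass beaker 72 mm across, 85 mm tall; origin at the centre of its underside.
- vial: Bystander, not to be disturbed: small glass vial with a blue cap, 32 mm across, 58 mm tall; origin at the centre of its underside.
- jar: Bystander, not to be disturbed: glass jar with a green lid, 72 mm across, 90 mm tall; origin at the centre of its underside.
- dishes: Bystander, not to be disturbed: stack of clear culture dishes, 84 mm across, 45 mm tall; origin at the centre of its underside.
- tipbox: Bystander, not to be disturbed: orange box of pipette tips 70 x 110 x 60 mm; origin at the centre of its underside.
Not all that is in view belongs to the job. What is shaped like the key but green is not meant.

How it is judged:
By the outcome, as a careful person would: the job done as asked, in the order asked, and still so for the second after the job is handed in, with the robot touching nothing.
Of bottleA, bottleB, bottleC only 2 to 3 are there at a start; the rules pass over those that are not, and their reading is None.
At some moment in a run one of bottleA, bottleB, bottleC may be knocked a few centimetres aside while the robot is not near it.
It also fails if it takes over 210 s, if anything falls off the work surface, if the arm or the gripper's body presses on something with over 40 N, if the wrist force passes 120 N, or if a joint passes its speed limit or range.

ROBOT

A 6-joint arm with a two-finger parallel gripper is mounted at the origin on the work surface. World frame = base frame: x ahead of the robot, y to its left, z up, the work surface at z = 0. Lengths are in m, angles in degrees, forces in N, time in s.
With the tool pointing down it reaches from about 0.3 to 0.75 m from the base axis. Payload 8.5 kg.
Tool frame: the origin (TCP) lies on the centre line of the jaws, within the pads' length; the fingertips stand 14 mm ahead of it and the grasp point (between the pads) lies 5 mm behind it; z points along the fingers, x is the direction in which the jaws open and shut, and the axes are right-handed (so a half turn about z gives the same grasp; the last joint's range is limited). The gripper opens to 85 mm and grips with 20 to 120 N. Pads are 22 mm wide; open, the fingers measure 114 mm over their backs; the gripper's body (76 mm by 85 mm) begins 54 mm behind the grasp point. The pads swing forward as they close: fully open they stand 13 mm farther back than shut.
Start: joints at [-81.434, 21.807, 74.336, -0, 83.858, -12.336], TCP at [0.196, -0.514, 0.245] pointing down, gripper open.
Joint ranges: [-178.18, 178.18], [-50.72, 133.34], [12.68, 142.11], [-81.47, 261.47], [9.98, 163.14], [-165.26, 165.26]. Speed limits (degrees/s): [136.94, 136.94, 180, 180, 180, 180].

INTERFACE

Orientations are given as a 3x3 rotation matrix whose columns are the frame's x, y, z axes.
In Python, from rig import * gives the robot as it stands.
- The arm moves only by the shell command python3 -m crank 'ROWS' [FORCE]. ROWS is JSON, one flat list of numbers, 7 for each row, row after row: the turn, a rotation vector about the world's x, y, z in rad, then the shift along the world's x, y, z in m, then the opening in per cent of the stroke, from 0 (shut) to 100 (fully open). A call has 1 to 20 rows; each row shifts and turns the commanded pose from where the row before left it; what a row does not reach is not made up. A row lasts 1/10 s, in which the tool goes at most 50 mm and 8.59 degrees, less where a joint would pass 70% of its speed; a pose out of reach is approached as far as the arm can. A call is refused whole if a number of a shift passes 0.05 or a number of a turn 0.15, either way. A call with a gripper value outside its range is refused whole. The fingers move at their own pace and stop on an object; FORCE is the grip in N (left out, the last holds). Time passes only in rows, so rows that do not move let the fingers close. It gives the time, the measured TCP pose, the force and the opening at its end, in the units of the state.
- observe(): the state, without advancing time (a new reading comes with each control period).
- get_image(name): name is "scene" or "side" or "wrist"; returns a dict with "frame" (480x640x3 uint8, red, green, blue), "fov_y" (degrees; the focal length in pixels is half the picture's height over the tangent of half this angle, whatever the lens; pixels are square), "cx", "cy" (the principal point, pixels), "world_to_cam" (4x4, takes a point from world to camera coordinates). Camera axes: x right, y up, looking along -z (the intrinsics and any distortion apply to the point x, -y, -z); pixel columns grow to the right and rows downward; lengths in m; the calibration is good to about 2 mm. A picture is of the moment at which its call begins. There is no depth.
- close_job(): hands the job in, once; it reports no verdict.
The state is a dict: "time_s": time; "q": joint angles; "qvel": joint speeds; "joint_efforts": joint torques, N m; "position": TCP position; "tool_rot": TCP orientation; "ft_force": force on the tool from outside, world axes, zero at the start; "wrist_torque": the same for the moment, N m; "grip_width": finger opening in m.
Only numpy, scipy, OpenCV 4.12 (cv2) and the standard library are available. Lean on these libraries where they do the work, as an engineer would, in place of code of your own. Each camera call takes 0.05 s, during which the arm holds its last target. There are 200 camera calls.

## Working session

There is one attempt and no reset: what is moved stays moved. The work goes in short steps, Python scripts to look and compute and a shell command to move; the robot and the scene stay as the last step left them, time stands still between calls to the robot, and variables do not carry over. Pictures are saved under pics/ and viewed, about 12 in all and at most 16, crops included, and the job is handed in when it is done.

```bash
mkdir -p pics
cat > h.py <<'E'
from rig import *
import numpy as np, cv2
def snap(name,fn,crop=None,scale=1):
    im=get_image(name); np.save('pics/'+fn+'.npy',im,allow_pickle=True)
    f=cv2.cvtColor(im['frame'],cv2.COLOR_RGB2BGR)
    if crop: f=f[crop[1]:crop[3],crop[0]:crop[2]]
    if scale!=1: f=cv2.resize(f,None,fx=scale,fy=scale,interpolation=cv2.INTER_CUBIC)
    cv2.imwrite('pics/'+fn+'.png',f); return im
def load(fn): return np.load('pics/'+fn+'.npy',allow_pickle=True).item()
def crop(fn,out,c,s):
    f=cv2.cvtColor(load(fn)['frame'],cv2.COLOR_RGB2BGR)[c[1]:c[3],c[0]:c[2]]
    cv2.imwrite('pics/'+out+'.png',cv2.resize(f,None,fx=s,fy=s,interpolation=cv2.INTER_CUBIC))
def ray(im,u,v):
    F=240/np.tan(np.radians(im['fov_y']/2)); T=np.array(im['world_to_cam'])
    d=np.array([(u-im['cx'])/F,-(v-im['cy'])/F,-1]); R=T[:3,:3]
    return -R.T@T[:3,3], R.T@d
def atz(im,u,v,z):
    o,d=ray(im,u,v); return (o+d*(z-o[2])/d[2]).round(4)
def proj(im,p):
    F=240/np.tan(np.radians(im['fov_y']/2)); T=np.array(im['world_to_cam'])
    c=T[:3,:3]@np.array(p)+T[:3,3]; return np.array([im['cx']-F*c[0]/c[2],im['cy']+F*c[1]/c[2]]).round(1)
E
python3 -c "
from h import *
for n in ['scene','side','wrist']:
    im=snap(n,n+'0'); print(n,im.keys(),im['fov_y'],im['cx'],im['cy'],ray(im,320,240))
s=observe();print(s)
f=[cv2.imread('pics/%s0.png'%n) for n in ['scene','side','wrist']]
"
```

```text
scene dict_keys(['frame', 'fov_y', 'cx', 'cy', 'world_to_cam']) 50.83883483619874 315.6284944918273 248.85414547852167 (array([1.18678886, 0.14615334, 0.91088218]), array([-0.64012905, -0.14767261, -0.7541949 ]))
side dict_keys(['frame', 'fov_y', 'cx', 'cy', 'world_to_cam']) 49.359222151889654 310.81254261537873 242.8661449458513 (array([0.06680831, 0.42809949, 0.72156466]), array([ 0.50314386, -0.51955313, -0.69083308]))
wrist dict_keys(['frame', 'fov_y', 'cx', 'cy', 'world_to_cam']) 62.29498567493439 323.5617063087405 235.81625852589247 (array([ 0.26541112, -0.48655642,  0.37264119]), array([-0.28374008, -0.09756809, -0.95402488]))
{'time_s': 0.15, 'q': array([-8.14355890e+01,  2.18327077e+01,  7.43723015e+01, -6.35607122e-04,
        8.38589342e+01, -1.23366365e+01]), 'qvel': array([ 0.09403936, -0.12304702, -0.14386529,  0.07737174,  0.00370983,
       -0.05927872]), 'joint_efforts': array([ 2.42606242e-03, -4.48623991e+01, -2.31345373e+01, -1.57091081e-04,
        3.82654398e-03,  2.73875480e-05]), 'position': array([ 0.19617065, -0.51359967,  0.2448627 ]), 'tool_rot': array([[ 3.56756096e-01, -9.34197547e-01, -1.77105916e-04],
       [-9.34196925e-01, -3.56756067e-01,  1.10193374e-03],
       [-1.09260740e-03, -2.27669776e-04, -9.99999377e-01]]), 'ft_force': array([ 0.34699813,  0.25430577, -0.65536119]), 'wrist_torque': array([0.03128846, 0.0021734 , 0.01874877]), 'grip_width': 0.08545524495729398}
```

View pics/scene0.png

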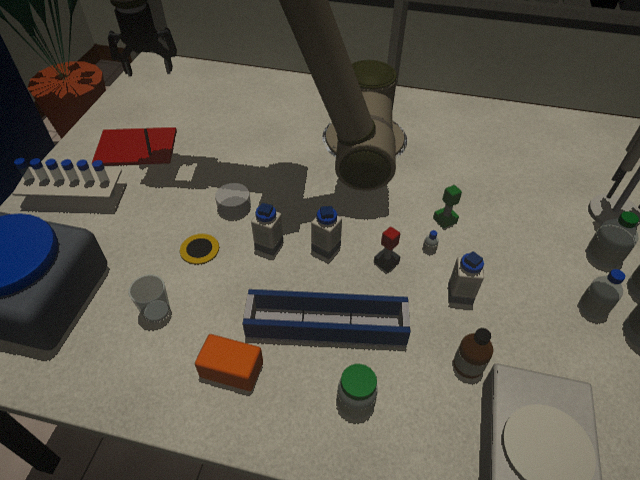

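View pics/side0.png

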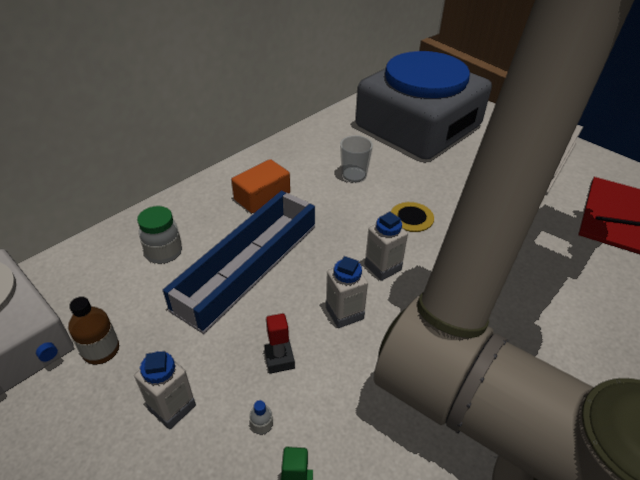

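The scene and side views show three bottles at scene px (267,229), (326,232) and (468,278). The red key is at (388,250), the rest at (200,249), and the carrier at (245–410, 290–345). The green decoy is at (450,205).

```bash
python3 -c "
from h import *
crop('scene0','c1',(180,180,500,400),2.5); crop('side0','c2',(130,180,450,420),2.5)"
```

```text
(no output)
```

View pics/c1.png

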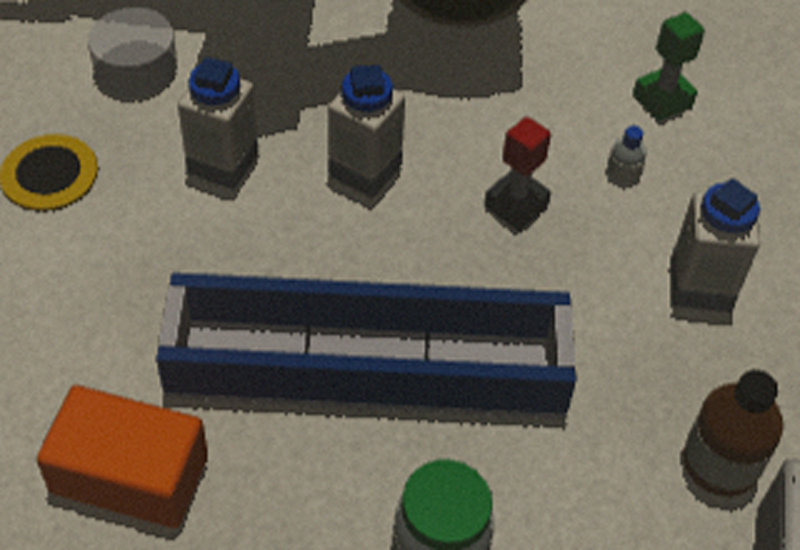

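View pics/c2.png

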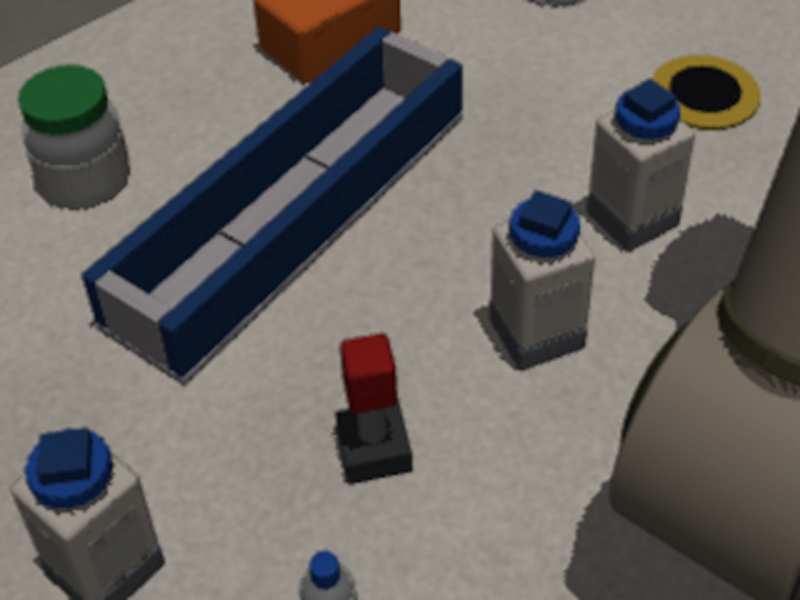

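```bash
cat > m.py <<'E'
from h import *
S=load('scene0');D=load('side0')
s=lambda u,v,z:atz(S,u/2.5+180-.3,v/2.5+180-.3,z)
d=lambda u,v,z:atz(D,u/2.5+130-.3,v/2.5+180-.3,z)
for n,a,b,z in [('b1',(213,72),(650,100),.127),('b2',(368,78),(545,213),.127),('b3',(735,199),(66,455),.127),('key',(530,132),(367,345),.103),('rest',(49,171),(707,89),.006),('green',(686,28),None,.103),('vial',(633,132),None,.058)]:
    print(n,s(*a,z),d(*b,z) if b else '')
for p in [(172,274),(571,293),(575,370),(160,349)]: print('car',s(*p,.06))
for p in [(86,276),(162,325),(385,30),(462,65)]: print('carD',d(*p,.06))
for p in [(236,197),(187,172),(257,157),(371,207),(329,178),(401,158),(672,310),(732,321),(517,232),(486,201),(550,199)]: print('foot',s(*p,0))
for p in [(628,250),(589,210),(681,213),(521,368),(491,322),(586,345),(349,482),(411,472)]: print('footD',d(*p,0))
E
python3 m.py
```

```text
b1 [ 0.462  -0.1448  0.127 ] [ 0.4517 -0.1404  0.127 ]
b2 [ 0.4367 -0.0124  0.127 ] [ 0.4295 -0.01    0.127 ]
b3 [0.4974 0.3021 0.127 ] [0.4872 0.3019 0.127 ]
key [0.4433 0.1325 0.103 ] [0.4448 0.1275 0.103 ]
rest [ 0.5112 -0.2996  0.006 ] [ 0.5056 -0.3009  0.006 ]
green [0.28  0.254 0.103] 
vial [0.3794 0.2226 0.058 ] 
car [ 0.6311 -0.1321  0.06  ]
car [0.571  0.1898 0.06  ]
car [0.6427 0.2019 0.06  ]
car [ 0.7021 -0.1179  0.06  ]
carD [0.6451 0.2019 0.06  ]
carD [0.5754 0.1901 0.06  ]
carD [ 0.7001 -0.1174  0.06  ]
carD [ 0.6251 -0.131   0.06  ]
foot [ 0.4945 -0.1222  0.    ]
foot [ 0.4766 -0.1759 -0.    ]
foot [ 0.4428 -0.117  -0.    ]
foot [0.476 0.002 0.   ]
foot [ 0.4516 -0.0441 -0.    ]
foot [0.4111 0.0164 0.    ]
foot [0.5244 0.2799 0.    ]
foot [0.5235 0.3307 0.    ]
foot [0.4725 0.137  0.    ]
foot [0.4436 0.1037 0.    ]
foot [ 0.427   0.1609 -0.    ]
footD [ 0.4383 -0.1197  0.    ]
footD [ 0.4856 -0.1299  0.    ]
footD [ 0.4345 -0.1777  0.    ]
footD [0.4196 0.0155 0.    ]
footD [0.4618 0.0015 0.    ]
footD [ 0.4016 -0.031   0.    ]
footD [0.4346 0.158  0.    ]
footD [0.4124 0.125  0.    ]
```

The two views agree to within 7–10 mm. The carrier is centred at about (0.637, 0.036) with a yaw of 10.5°. I'll take a closer look with the wrist camera over bottles 1 and 2.

```bash
python3 -m crank '[0,0,-0.054,0.0254,0.0434,0.002,100, 0,0,-0.054,0.0254,0.0434,0.002,100, 0,0,-0.054,0.0254,0.0434,0.002,100, 0,0,-0.054,0.0254,0.0434,0.002,100, 0,0,-0.054,0.0254,0.0434,0.002,100, 0,0,-0.054,0.0254,0.0434,0.002,100, 0,0,-0.054,0.0254,0.0434,0.002,100, 0,0,-0.054,0.0254,0.0434,0.002,100, 0,0,-0.054,0.0254,0.0434,0.002,100, 0,0,-0.054,0.0254,0.0434,0.002,100, 0,0,0,0,0,0,100, 0,0,0,0,0,0,100]' 40; python3 -c "
from h import *
snap('wrist','w1'); print(observe()['tool_rot'])"
```

```text
time_s: 1.35
position: [0.4487, -0.0818, 0.2649]
tool_rot: [[-0.171, -0.985, -0.001], [-0.985, 0.171, -0.0], [0.0, 0.001, -1.0]]
ft_force: [-0.9, 0.3, 0.5]
grip_width: 0.0855
[[-1.73341985e-01 -9.84861453e-01 -6.89047725e-04]
 [-9.84861687e-01  1.73342023e-01  4.47569285e-06]
 [ 1.15032989e-04  6.79392530e-04 -9.99999763e-01]]
```

View pics/w1.png

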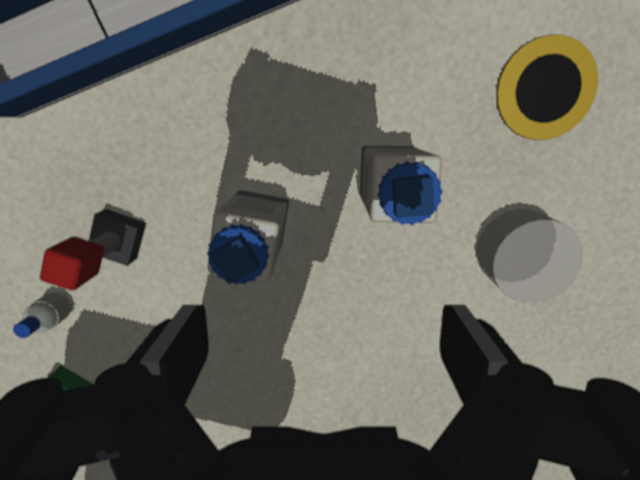

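```bash
python3 -c "
from h import *
crop('w1','c3',(190,130,460,300),2.9)"
```

```text
(no output)
```

View pics/c3.png

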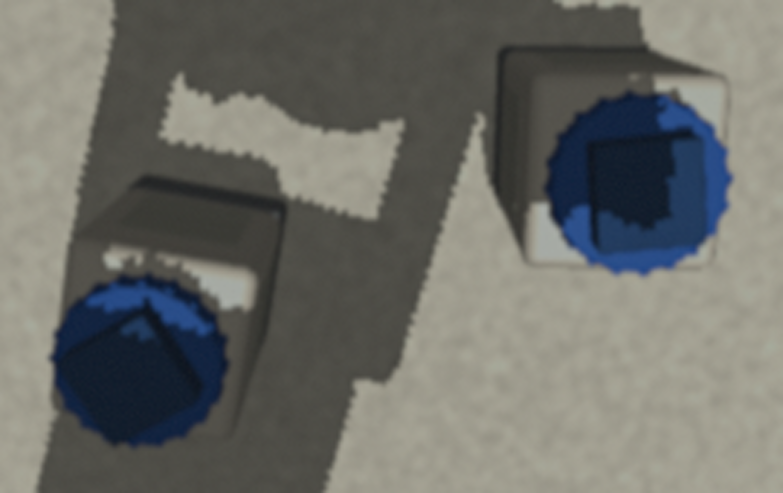

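```bash
python3 -c "
from h import *
W=load('w1')
g=lambda u,v,z:atz(W,u/2.9+190-.3,v/2.9+130-.3,z)
for n,p in [('b1skirt',(640,183,.116)),('b1head',(648,192,.127)),('b1c',(532,74,.098)),('',(728,77,.098)),('',(713,266,.098)),('',(527,263,.098)),('b2skirt',(140,360,.116)),('b2head',(133,373,.127)),('b2c tl',(75,240,.098)),('tr',(259,268,.098)),('br',(235,435,.098)),('foot2',(143,177,0)),('',(285,205,0)),('foot1',(499,48,0))]: print(n,g(*p))
print('rest',atz(W,547,87,.006),'dishes',atz(W,540,262,.045))
"
```

```text
b1skirt [ 0.4596 -0.1451  0.116 ]
b1head [ 0.4597 -0.1446  0.127 ]
b1c [ 0.488  -0.1246  0.098 ]
 [ 0.4787 -0.1732  0.098 ]
 [ 0.4301 -0.165   0.098 ]
 [ 0.4394 -0.1166  0.098 ]
b2skirt [ 0.4361 -0.0146  0.116 ]
b2head [ 0.4365 -0.0153  0.127 ]
b2c tl [ 0.466  -0.0005  0.098 ]
tr [ 0.4503 -0.0466  0.098 ]
br [ 0.4046 -0.0303  0.098 ]
foot2 [0.4651 0.0018 0.    ]
 [ 0.4471 -0.0444  0.    ]
foot1 [ 0.4871 -0.1253  0.    ]
rest [ 0.5109 -0.2992  0.006 ] dishes [ 0.3577 -0.2704  0.045 ]
```

```bash
python3 -m crank '[0,0,0.143,0.0008,-0.0059,-0.005,100, 0,0,0.143,0.0008,-0.0059,-0.005,100, 0,0,0.143,0.0008,-0.0059,-0.005,100, 0,0,0.143,0.0008,-0.0059,-0.005,100, 0,0,0.143,0.0008,-0.0059,-0.005,100, 0,0,0.143,0.0008,-0.0059,-0.005,100, 0,0,0.143,0.0008,-0.0059,-0.005,100, 0,0,0.143,0.0008,-0.0059,-0.005,100, 0,0,0.143,0.0008,-0.0059,-0.005,100, 0,0,0.143,0.0008,-0.0059,-0.005,100, 0,0,0.141,0.001,-0.006,-0.005,100, 0,0,0,0,0,-0.03,100, 0,0,0,0,0,-0.03,100, 0,0,0,0,0,-0.03,100, 0,0,0,0,0,-0.03,100, 0,0,0,0,0,-0.007,100, 0,0,0,0,0,0,100, 0,0,0,0,0,0,100]' 40
```

```text
time_s: 3.2
position: [0.4579, -0.1486, 0.0844]
tool_rot: [[0.985, -0.175, 0.002], [-0.175, -0.985, -0.001], [0.002, 0.001, -1.0]]
ft_force: [-0.5, 0.1, 0.8]
grip_width: 0.0855
```

```bash
python3 -m crank '[0,0,0,0.001,0.0035,-0.001,100, 0,0,0,0,0,0,50, 0,0,0,0,0,0,0, 0,0,0,0,0,0,0, 0,0,0,0,0,0,0, 0,0,0,0,0,0,0, 0,0,0,0,0,0,0]' 50;  python3 -m crank '[0,0,0,0,0,0.02,0, 0,0,0,0,0,0.03,0, 0,0,0,0,0,0.03,0, 0,0,0,0,0,0.03,0]'
```

```text
time_s: 3.9
position: [0.4586, -0.1441, 0.0828]
tool_rot: [[0.985, -0.174, 0.001], [-0.174, -0.985, -0.0], [0.001, 0.0, -1.0]]
ft_force: [-1.7, 1.0, 5.9]
grip_width: 0.0515
time_s: 4.3
position: [0.4582, -0.1438, 0.1932]
tool_rot: [[0.985, -0.174, -0.001], [-0.174, -0.985, 0.0], [-0.001, -0.0, -1.0]]
ft_force: [0.4, 0.2, -2.1]
grip_width: 0.0509
```

```bash
python3 -m crank '[0,0,0.06,0.0327,0.0145,0.003,0, 0,0,0.06,0.0327,0.0145,0.003,0, 0,0,0.06,0.0327,0.0145,0.003,0, 0,0,0.06,0.0327,0.0145,0.003,0, 0,0,0.06,0.0327,0.0145,0.003,0, 0,0,0.058,0.0327,0.0145,0.003,0, 0,0,0,0,0,0,0, 0,0,0,0,0,0,0]';python3 -c "
from h import *
snap('wrist','w2'); print(observe()['position'])"
```

```text
time_s: 5.1
position: [0.6546, -0.0566, 0.2091]
tool_rot: [[0.983, 0.183, -0.002], [0.183, -0.983, 0.0], [-0.002, -0.001, -1.0]]
ft_force: [-0.3, 0.2, -3.3]
grip_width: 0.0514
[ 0.65417354 -0.05707399  0.20946678]
```

View pics/w2.png

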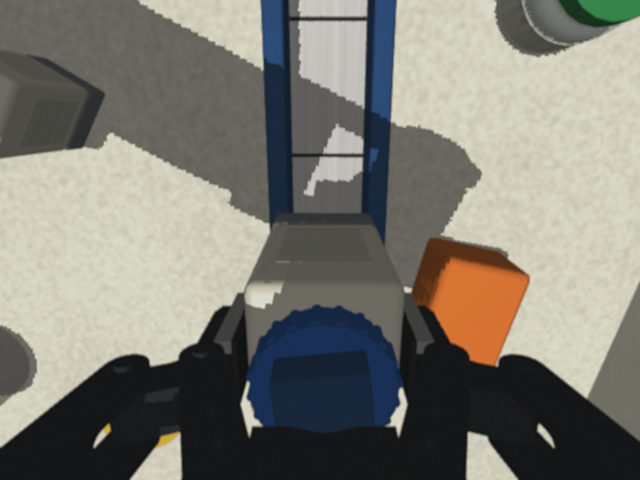

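```bash
python3 -c "
from h import *
W=load('w2'); f=W['frame'].astype(int); 
for v in (20,60,100,130,155):
    r=f[v]; m=(r[:,2]>r[:,0]*1.5)&(r[:,2]>25); m[:180]=0;m[460:]=0
    e=np.flatnonzero(np.diff(m.astype(int)))+1
    print(v,e,[r[x].tolist() for x in range(260,296,4)] if v==60 else '')
for v in (205,215,222): print([f[v,x].sum() for x in range(262,290,2)],[f[v,x].sum() for x in range(360,390,2)])
"
```

```text
20 [262 289 368 395] 
60 [265 289 367 393] [[209, 205, 187], [54, 57, 64], [45, 75, 118], [45, 76, 118], [45, 75, 118], [44, 74, 116], [22, 39, 59], [19, 29, 43], [99, 98, 96]]
100 [266 290 366 391] 
130 [267 291 365 389] 
155 [268 293 363 388] 
[np.int64(293), np.int64(296), np.int64(298), np.int64(247), np.int64(124), np.int64(120), np.int64(123), np.int64(129), np.int64(123), np.int64(121), np.int64(122), np.int64(119), np.int64(117), np.int64(99)] [np.int64(258), np.int64(121), np.int64(89), np.int64(87), np.int64(108), np.int64(123), np.int64(121), np.int64(124), np.int64(123), np.int64(125), np.int64(126), np.int64(124), np.int64(115), np.int64(186), np.int64(293)]
[np.int64(291), np.int64(288), np.int64(290), np.int64(267), np.int64(135), np.int64(124), np.int64(123), np.int64(145), np.int64(157), np.int64(152), np.int64(152), np.int64(153), np.int64(152), np.int64(152)] [np.int64(150), np.int64(152), np.int64(152), np.int64(152), np.int64(150), np.int64(140), np.int64(126), np.int64(130), np.int64(124), np.int64(123), np.int64(122), np.int64(124), np.int64(120), np.int64(214), np.int64(297)]
[np.int64(559), np.int64(436), np.int64(378), np.int64(346), np.int64(155), np.int64(134), np.int64(192), np.int64(221), np.int64(228), np.int64(209), np.int64(220), np.int64(237), np.int64(233), np.int64(189)] [np.int64(163), np.int64(166), np.int64(166), np.int64(163), np.int64(166), np.int64(166), np.int64(149), np.int64(130), np.int64(124), np.int64(126), np.int64(121), np.int64(121), np.int64(125), np.int64(262), np.int64(301)]
```

```bash
python3 -c "
from h import *
W=load('w2')
L=[];M=[]
for v,a,b,c,d in [(20,262,289,368,395),(60,265,289,367,393),(100,266,290,366,391),(130,267,291,365,389),(155,268,293,363,388)]:
    P=[atz(W,a-.5,v,.06),atz(W,d-.5,v,.06),atz(W,b-.5,v,.008),atz(W,c-.5,v,.008)]
    L.append((P[0]+P[1])/2); M.append((P[2]+P[3])/2)
    print(np.linalg.norm(P[1]-P[0]),np.linalg.norm(P[3]-P[2]))
for A in (L,M):
    A=np.array(A); k=np.polyfit(A[:,1],A[:,0],1); print(A[:,:2].tolist(),'yaw',np.degrees(np.arctan(-k[0])),'x at y=-.057',np.polyval(k,-.057),'y=.036',np.polyval(k,.036))
print('lines',atz(W,327,155,.008),atz(W,327,18,.008))
print('foot',atz(W,276,214,.1265),atz(W,371.5,214,.1265), (atz(W,276,214,.1265)+atz(W,371.5,214,.1265))/2)
print('b2 corner',atz(W,104,95,0))
"
```

```text
0.08328036983587427 0.05878205508486409
0.08227885512086319 0.05958691131448247
0.08257384573822386 0.05958691131448247
0.08226068319677388 0.059291905012404535
0.08237718130647585 0.05705584983154656
[[0.6333500000000001, 0.07355], [0.63795, 0.0509], [0.6421, 0.0269], [0.64535, 0.00805], [0.6484, -0.0083]] yaw 10.297352812643625 x at y=-.057 0.6572763975795726 y=.036 0.6403798718412067
[[0.6317999999999999, 0.08415], [0.6365, 0.0572], [0.6418, 0.0288], [0.64605, 0.0063999999999999994], [0.6496500000000001, -0.013000000000000001]] yaw 10.45307659059558 x at y=-.057 0.6577107838957871 y=.036 0.6405530210788412
lines [ 0.6493 -0.013   0.008 ] [0.6308 0.0853 0.008 ]
foot [ 0.625  -0.0384  0.1265] [ 0.6762 -0.029   0.1265] [ 0.6506 -0.0337  0.1265]
b2 corner [4.65e-01 2.00e-04 0.00e+00]
```

```bash
python3 -m crank '[0,0,0,0.0028,0.0005,-0.01,0, 0,0,0,0,0,-0.03,0, 0,0,0,0,0,-0.03,0, 0,0,0,0,0,-0.02,0, 0,0,0,0,0,-0.01,0, 0,0,0,0,0,-0.01,0, 0,0,0,0,0,0,0]'; python3 -m crank '[0,0,0,0,0,-0.004,0, 0,0,0,0,0,-0.003,0, 0,0,0,0,0,-0.001,0, 0,0,0,0,0,0,0]'
```

```text
time_s: 5.85
position: [0.6571, -0.0567, 0.0994]
tool_rot: [[0.983, 0.182, -0.001], [0.182, -0.983, 0.0], [-0.001, -0.001, -1.0]]
ft_force: [0.4, -0.2, -3.6]
grip_width: 0.0509
time_s: 6.25
position: [0.6576, -0.0566, 0.0923]
tool_rot: [[0.983, 0.182, 0.0], [0.182, -0.983, -0.0], [0.0, 0.0, -1.0]]
ft_force: [0.0, -0.1, -3.0]
grip_width: 0.0514
```

```bash
cat >> h.py <<'E'
def caps(im):
    h=cv2.cvtColor(im['frame'],cv2.COLOR_RGB2HSV); m=cv2.inRange(h,(105,130,40),(125,255,255))
    n,l,s,c=cv2.connectedComponentsWithStats(m)
    return [(c[i].round(1).tolist(),int(s[i,4]),atz(im,*c[i],.118)[:2].tolist()) for i in range(1,n) if 60<s[i,4]<900]
E
python3 -m crank '[0,0,0,0,0,-0.001,0, 0,0,0,0,0,0,100, 0,0,0,0,0,0,100, 0,0,0,0,0,0,100, 0,0,0,0,0,0.03,100, 0,0,0,0,0,0.04,100, 0,0,0,0,0,0.05,100]'
python3 -c "
from h import *
for n in ('scene','side'):
    a=load(n+'0'); b=snap(n,n+'1')
    print(n,*caps(a),sep='\n'); print(*caps(b),sep='\n')
"
```

```text
time_s: 6.95
position: [0.6569, -0.0565, 0.2114]
tool_rot: [[0.983, 0.182, -0.003], [0.182, -0.983, 0.001], [-0.003, -0.001, -1.0]]
ft_force: [0.5, -0.3, -0.1]
grip_width: 0.0853
scene
([19.0, 161.4], 77, [0.4443, -0.7681])
([34.4, 161.6], 71, [0.436, -0.7319])
([265.2, 211.1], 180, [0.4611, -0.1451])
([326.5, 213.6], 198, [0.4361, -0.0133])
([472.6, 261.9], 171, [0.4969, 0.302])
([617.5, 274.5], 127, [0.4608, 0.5805])
([329.3, 295.5], 653, [0.6457, 0.0408])
([329.6, 325.5], 778, [0.71, 0.056])
([19.5, 162.3], 99, [0.4469, -0.7649])
([34.9, 162.5], 93, [0.4388, -0.7286])
([50.1, 162.9], 63, [0.4313, -0.6927])
([472.4, 261.4], 193, [0.4958, 0.3017])
([617.4, 275.3], 141, [0.4627, 0.5801])
([256.5, 291.7], 65, [0.6706, -0.0963])
([369.8, 297.7], 352, [0.6322, 0.1166])
([361.6, 327.3], 488, [0.6999, 0.1132])
side
([389.1, 224.4], 379, [0.4504, -0.1388])
([347.6, 270.0], 490, [0.4275, -0.0083])
([46.0, 351.5], 298, [0.6128, 0.3985])
([157.2, 366.7], 767, [0.4858, 0.3032])
([259.4, 407.5], 133, [0.3452, 0.2442])
([554.6, 122.3], 575, [0.4103, -0.6572])
([275.8, 195.1], 194, [0.6474, -0.0525])
([303.1, 213.0], 66, [0.5759, -0.0534])
([201.1, 261.4], 589, [0.6048, 0.1457])
([224.7, 285.0], 584, [0.5381, 0.1497])
([46.1, 351.5], 295, [0.6128, 0.3985])
([157.2, 366.7], 771, [0.4858, 0.3032])
([259.3, 407.1], 142, [0.3457, 0.2439])
```

```bash
python3 -m crank '[0,0,-0.087,-0.037,0.0069,0.01,100, 0,0,-0.087,-0.037,0.0069,0.01,100, 0,0,-0.087,-0.037,0.0069,0,100, 0,0,-0.087,-0.037,0.0069,0,100, 0,0,-0.087,-0.037,0.0069,0,100, 0,0,-0.087,-0.037,0.0069,0,100, 0,0,0,0,0,0,100, 0,0,0,0,0,0,100]'
python3 -c "
from h import *
b=snap('wrist','w3'); print(*caps(b),sep='\n')
h=cv2.cvtColor(b['frame'],cv2.COLOR_RGB2HSV); m=cv2.inRange(h,(105,130,25),(125,255,255)); n,l,s,c=cv2.connectedComponentsWithStats(m); print([(s[i].tolist(),c[i].round(1)) for i in range(1,n) if s[i,4]>300])
"
```

```text
time_s: 7.85
position: [0.4356, -0.0152, 0.2317]
tool_rot: [[0.943, -0.332, 0.002], [-0.332, -0.943, -0.0], [0.002, -0.0, -1.0]]
ft_force: [0.6, -0.5, -0.1]
grip_width: 0.0857
([537.6, 152.5], 141, [0.5742, -0.0074])
[([456, 0, 153, 269, 11969], array([532.6, 126.4])), ([560, 0, 80, 125, 6794], array([608.4,  54.8])), ([286, 198, 68, 67, 3456], array([319.5, 231.8]))]
```

View pics/w3.png

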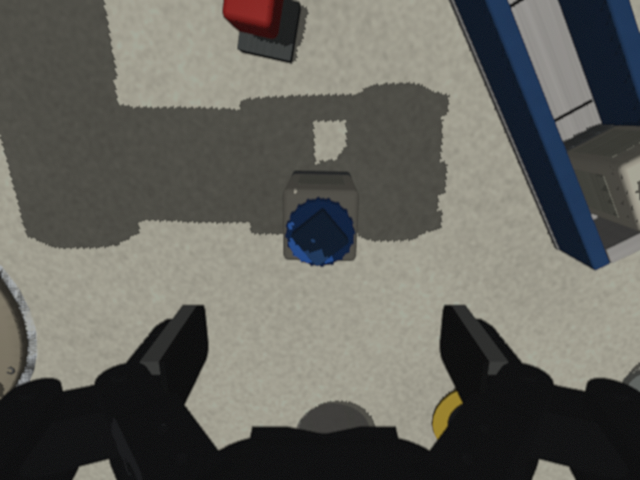

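b2 appears at (320,232), square to the jaws. I'll check its position along the tool y axis.

```bash
python3 -c "
from h import *
b=load('w3'); print(atz(b,319.8,231.8,.118), atz(b,284,260,.098),atz(b,356,260,.098), proj(b,(.4356,-.0152,.118)),proj(b,(.436,-.015,.23)),ray(b,320,240))"
```

```text
[ 0.4348 -0.0106  0.118 ] [ 0.4022 -0.0271  0.098 ] [ 0.4498 -0.0439  0.098 ] [323.4 238. ] [324.7 327.4] (array([0.46009951, 0.05536998, 0.35953517]), array([-0.1065739 , -0.28088303, -0.95390679]))
```

```bash
python3 -m crank '[0,0,0,-0.001,0.004,-0.03,100, 0,0,0,0,0,-0.04,100, 0,0,0,0,0,-0.04,100, 0,0,0,0,0,-0.03,100, 0,0,0,0,0,-0.009,100, 0,0,0,0,0,0,50, 0,0,0,0,0,0,0, 0,0,0,0,0,0,0, 0,0,0,0,0,0,0, 0,0,0,0,0,0,0, 0,0,0,0,0,0,0]' 50;  python3 -m crank '[0,0,0,0,0,0.02,0, 0,0,0,0,0,0.03,0, 0,0,0,0,0,0.03,0, 0,0,0,0,0,0.03,0]'
```

```text
time_s: 9.0
position: [0.4354, -0.0114, 0.0836]
tool_rot: [[0.943, -0.332, 0.003], [-0.332, -0.943, -0.001], [0.003, -0.0, -1.0]]
ft_force: [-0.9, 0.3, 7.3]
grip_width: 0.0514
time_s: 9.4
position: [0.4342, -0.0111, 0.1939]
tool_rot: [[0.943, -0.332, 0.0], [-0.332, -0.943, -0.0], [0.0, -0.0, -1.0]]
ft_force: [1.0, -0.1, -3.6]
grip_width: 0.0511
```

```bash
python3 -m crank '[0,0,0.087,0.0343,0.0082,0.003,0, 0,0,0.087,0.0343,0.0082,0.003,0, 0,0,0.087,0.0343,0.0082,0.003,0, 0,0,0.087,0.0343,0.0082,0.003,0, 0,0,0.087,0.0343,0.0082,0.003,0, 0,0,0.085,0.0343,0.0082,0.003,0, 0,0,0,0,0,0,0, 0,0,0,0,0,0,0]';python3 -c "
from h import *
snap('wrist','w4'); p=observe()['position']; print(p)
W=load('w4'); f=W['frame'].astype(int)
for v in (20,60,100,130,155):
    r=f[v]; m=(r[:,2]>r[:,0]*1.5)&(r[:,2]>25); m[:180]=0;m[460:]=0
    e=np.flatnonzero(np.diff(m.astype(int)))+1
    print(v,e,[(atz(W,x-.5,v,.06)[:2].tolist()) for x in e])
print([f[214,x].sum() for x in range(260,296,2)],[f[214,x].sum() for x in range(356,392,2)])
"
```

```text
time_s: 10.2
position: [0.6402, 0.0382, 0.2097]
tool_rot: [[0.984, 0.18, -0.001], [0.18, -0.984, 0.0], [-0.001, -0.0, -1.0]]
ft_force: [-0.3, -0.4, -4.0]
grip_width: 0.0513
[0.63971282 0.0380284  0.2099613 ]
20 [257 284 364 389] [[0.5752, 0.1605], [0.5919, 0.1635], [0.6412, 0.1725], [0.6566, 0.1753]]
60 [259 285 363 387] [[0.5795, 0.1378], [0.596, 0.1408], [0.6454, 0.1498], [0.6606, 0.1525]]
100 [261 286 362 386] [[0.584, 0.1138], [0.6003, 0.1168], [0.6498, 0.1258], [0.6654, 0.1286]]
130 [262 286 361 384] [[0.5873, 0.0949], [0.6032, 0.0978], [0.6531, 0.1069], [0.6684, 0.1097]]
155 [263 287 360 384] [[0.5902, 0.0785], [0.6064, 0.0815], [0.6558, 0.0905], [0.6721, 0.0934]]
[np.int64(303), np.int64(301), np.int64(261), np.int64(133), np.int64(128), np.int64(126), np.int64(128), np.int64(127), np.int64(146), np.int64(153), np.int64(148), np.int64(146), np.int64(143), np.int64(148), np.int64(144), np.int64(155), np.int64(163), np.int64(165)] [np.int64(198), np.int64(143), np.int64(130), np.int64(136), np.int64(144), np.int64(141), np.int64(132), np.int64(128), np.int64(126), np.int64(126), np.int64(129), np.int64(123), np.int64(124), np.int64(258), np.int64(297), np.int64(304), np.int64(298), np.int64(300)]
```

```bash
python3 -m crank '[0,0,0,0,0,-0.01,0, 0,0,0,0,0,-0.03,0, 0,0,0,0,0,-0.03,0, 0,0,0,0,0,-0.02,0, 0,0,0,0,0,-0.01,0, 0,0,0,0,0,-0.01,0, 0,0,0,0,0,0,0]'; python3 -m crank '[0,0,0,0,0,-0.004,0, 0,0,0,0,0,-0.003,0, 0,0,0,0,0,-0.001,0, 0,0,0,0,0,0,0]'
```

```text
time_s: 10.95
position: [0.6397, 0.0379, 0.0994]
tool_rot: [[0.984, 0.18, -0.002], [0.18, -0.984, 0.0], [-0.002, -0.001, -1.0]]
ft_force: [0.4, 0.9, -3.8]
grip_width: 0.0511
time_s: 11.35
position: [0.6404, 0.038, 0.0923]
tool_rot: [[0.984, 0.18, 0.0], [0.18, -0.984, -0.0], [0.0, 0.0, -1.0]]
ft_force: [0.0, -0.1, -4.5]
grip_width: 0.0509
```

```bash
python3 -m crank '[0,0,0,0,0,-0.001,0, 0,0,0,0,0,0,100, 0,0,0,0,0,0,100, 0,0,0,0,0,0,100, 0,0,0,0,0,0.04,100, 0,0,0,0,0,0.05,100, 0,0,0,0,0,0.05,100, 0,0,-0.03,-0.024,0.0428,0,100, 0,0,-0.03,-0.024,0.0428,0,100, 0,0,-0.03,-0.024,0.0428,0,100, 0,0,-0.03,-0.024,0.0428,0,100, 0,0,-0.03,-0.024,0.0428,0,100, 0,0,-0.03,-0.024,0.0428,0,100, 0,0,0,0,0,0,100, 0,0,0,0,0,0,100]'
python3 -c "
from h import *
b=snap('wrist','w5'); print(observe()['position'])
h=cv2.cvtColor(b['frame'],cv2.COLOR_RGB2HSV); m=cv2.inRange(h,(105,130,25),(125,255,255)); n,l,s,c=cv2.connectedComponentsWithStats(m); print([(s[i].tolist(),c[i].round(1)) for i in range(1,n) if s[i,4]>300])
"
```

```text
time_s: 12.85
position: [0.496, 0.2955, 0.2315]
tool_rot: [[1.0, 0.003, 0.001], [0.003, -1.0, -0.0], [0.001, 0.0, -1.0]]
ft_force: [-0.0, 0.2, 0.0]
grip_width: 0.0853
[0.4966163  0.29456842 0.23134307]
[([556, 62, 38, 38, 1219], array([574.6,  80.4])), ([283, 190, 69, 69, 3504], array([317.4, 223.9])), ([173, 284, 22, 21, 331], array([183.8, 294. ])), ([474, 298, 33, 46, 470], array([493.4, 318. ])), ([400, 310, 37, 141, 2435], array([418.5, 380. ]))]
```

View pics/w5.png

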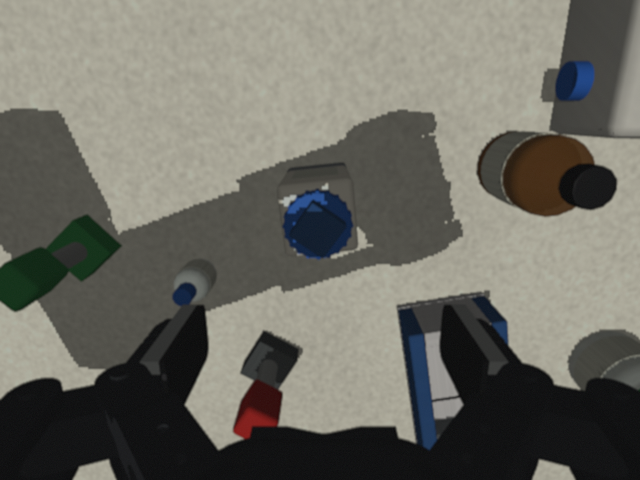

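```bash
python3 -c "
from h import *
crop('w5','c5',(250,140,400,280),4)"
```

```text
(no output)
```

View pics/c5.png

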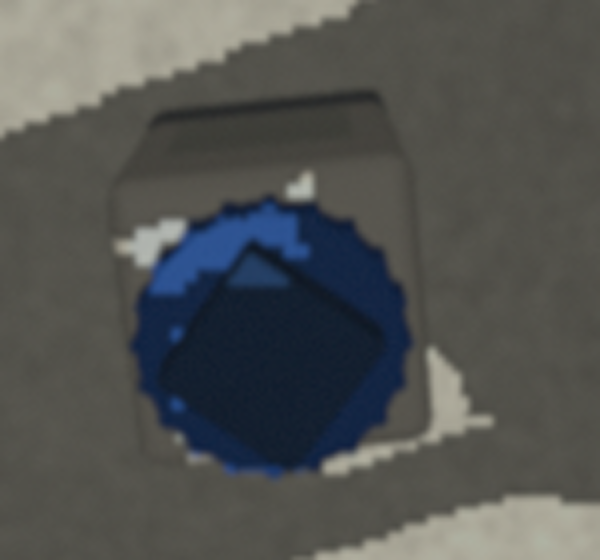

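```bash
python3 -c "
from h import *
W=load('w5')
g=lambda u,v,z:atz(W,u/4+250-.4,v/4+140-.4,z)
for p in [(112,182,.098),(410,155,.098),(430,432,.098),(143,463,.098),(272,337,.116),(272,357,.127),(155,118,0),(380,95,0)]: print(g(*p))
"
```

```text
[0.4657 0.3259 0.098 ]
[0.5149 0.3305 0.098 ]
[0.5195 0.2824 0.098 ]
[0.4696 0.2766 0.098 ]
[0.4924 0.3043 0.116 ]
[0.4925 0.3041 0.127 ]
[0.4646 0.3238 0.    ]
[0.5151 0.3291 0.    ]
```

```bash
python3 -m crank '[0,0,0.093,-0.004,0.009,-0.02,100, 0,0,0,0,0,-0.04,100, 0,0,0,0,0,-0.04,100, 0,0,0,0,0,-0.03,100, 0,0,0,0,0,-0.018,100, 0,0,0,0,0,0,50, 0,0,0,0,0,0,0, 0,0,0,0,0,0,0, 0,0,0,0,0,0,0, 0,0,0,0,0,0,0, 0,0,0,0,0,0,0]' 50;  python3 -m crank '[0,0,0,0,0,0.02,0, 0,0,0,0,0,0.03,0, 0,0,0,0,0,0.03,0, 0,0,0,0,0,0.03,0]'
```

```text
time_s: 14.0
position: [0.4931, 0.3037, 0.0846]
tool_rot: [[0.996, 0.094, 0.003], [0.094, -0.996, 0.0], [0.003, -0.0, -1.0]]
ft_force: [-1.3, -2.5, 7.1]
grip_width: 0.0514
time_s: 14.4
position: [0.492, 0.3037, 0.1941]
tool_rot: [[0.996, 0.094, -0.001], [0.094, -0.996, -0.0], [-0.001, 0.0, -1.0]]
ft_force: [0.4, 0.1, -4.5]
grip_width: 0.0511
```

```bash
python3 -m crank '[0,0,0.0175,0.0262,-0.0346,0.004,0, 0,0,0.0175,0.0262,-0.0346,0.004,0, 0,0,0.0175,0.0262,-0.0346,0.004,0, 0,0,0.0175,0.0262,-0.0346,0.004,0, 0,0,0.0175,0.0262,-0.0346,0,0, 0,0,0,0,0,0,0, 0,0,0,0,0,0,0]';python3 -c "
from h import *
snap('wrist','w6'); s=observe(); print(s['position'],np.degrees(np.arctan2(s['tool_rot'][1,0],s['tool_rot'][0,0])))
W=load('w6'); f=W['frame'].astype(int)
for v in (130,155,170,180,190,200):
    r=f[v]; m=(r[:,2]>r[:,0]*1.5)&(r[:,2]>25); m[:180]=0;m[460:]=0
    e=np.flatnonzero(np.diff(m.astype(int)))+1
    print(v,e,[(atz(W,x-.5,v,.06)[:2].tolist()) for x in e])
"
```

```text
time_s: 15.1
position: [0.6234, 0.1301, 0.2085]
tool_rot: [[0.984, 0.179, -0.002], [0.179, -0.984, 0.0], [-0.001, -0.001, -1.0]]
ft_force: [-0.5, 0.7, -3.8]
grip_width: 0.0512
[0.62289074 0.13108972 0.20873682] 10.389156699958473
130 [262 280 366 385] [[0.5706, 0.187], [0.5826, 0.1891], [0.6395, 0.1994], [0.6521, 0.2017]]
155 [263 287 360 383] [[0.5735, 0.1707], [0.5897, 0.1736], [0.6389, 0.1825], [0.6544, 0.1853]]
170 [264 287 360 383] [[0.5756, 0.1606], [0.5913, 0.1635], [0.641, 0.1725], [0.6567, 0.1753]]
180 [264 288 359 383] [[0.5765, 0.1538], [0.593, 0.1567], [0.6417, 0.1656], [0.6582, 0.1686]]
190 [264 288 359 382] [[0.5775, 0.1468], [0.5941, 0.1498], [0.6432, 0.1587], [0.659, 0.1616]]
200 [265 288 359 382] [[0.5791, 0.1398], [0.5952, 0.1427], [0.6446, 0.1517], [0.6606, 0.1546]]
```

```bash
python3 -m crank '[0,0,0,0,0,-0.01,0, 0,0,0,0,0,-0.03,0, 0,0,0,0,0,-0.03,0, 0,0,0,0,0,-0.02,0, 0,0,0,0,0,-0.01,0, 0,0,0,0,0,-0.008,0, 0,0,0,0,0,0,0]'; python3 -m crank '[0,0,0,0,0,-0.004,0, 0,0,0,0,0,-0.003,0, 0,0,0,0,0,-0.001,0, 0,0,0,0,0,-0.001,0]'; python3 -m crank '[0,0,0,0,0,0,100, 0,0,0,0,0,0,100, 0,0,0,0,0,0,100, 0,0,0,0,0,0.04,100, 0,0,0,0,0,0.05,100, 0,0,0,0,0,0.05,100]'
python3 -c "
from h import *
a=snap('scene','scene2'); b=snap('side','side2')
f=[cv2.cvtColor(x['frame'],cv2.COLOR_RGB2BGR) for x in (a,b)]
cv2.imwrite('pics/t1.png',np.hstack([cv2.resize(f[0][180:380,210:440],(400,348)),cv2.resize(f[1][180:380,130:360],(400,348))]))"
```

```text
time_s: 15.85
position: [0.623, 0.1312, 0.1007]
tool_rot: [[0.983, 0.181, -0.001], [0.181, -0.983, -0.0], [-0.001, -0.0, -1.0]]
ft_force: [-0.5, 0.2, -3.7]
grip_width: 0.0512
time_s: 16.25
position: [0.6235, 0.1307, 0.0926]
tool_rot: [[0.984, 0.18, 0.001], [0.18, -0.984, -0.0], [0.0, 0.0, -1.0]]
ft_force: [-3.1, -1.9, 5.9]
grip_width: 0.0516
time_s: 16.85
position: [0.6231, 0.1308, 0.234]
tool_rot: [[0.984, 0.181, -0.0], [0.181, -0.984, 0.0], [-0.0, -0.0, -1.0]]
ft_force: [1.4, 0.8, -0.4]
grip_width: 0.0858
```

View pics/t1.png

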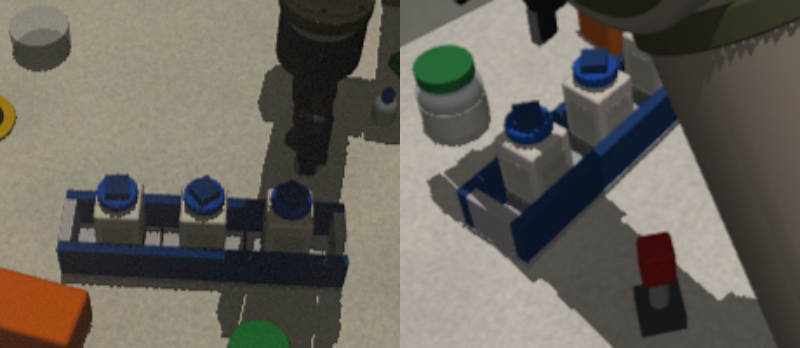

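All three bottles are standing in the carrier. Next I'll look at the caps from above to get their head angles.

```bash
python3 -m crank '[0,0,-0.143,0.0015,-0.0086,0,100, 0,0,-0.143,0.0015,-0.0086,0,100, 0,0,-0.143,0.0015,-0.0086,0,100, 0,0,-0.143,0.0015,-0.0086,0,100, 0,0,-0.143,0.0015,-0.0086,0,100, 0,0,-0.143,0.0015,-0.0086,0,100, 0,0,-0.143,0.0015,-0.0086,0,100, 0,0,-0.143,0.0015,-0.0086,0,100, 0,0,-0.143,0.0015,-0.0086,0,100, 0,0,-0.143,0.0015,-0.0086,0,100, 0,0,-0.141,0.0015,-0.0086,0,100, 0,0,0,0,0,0,100, 0,0,0,0,0,0,100]'
python3 -c "
from h import *
snap('wrist','w7'); print(observe()['position']); crop('w7','c7',(120,190,520,320),2)
W=load('w7');print([proj(W,p) for p in [(.657,-.057,.12),(.64,.038,.12),(.623,.131,.12)]])"
```

```text
time_s: 18.25
position: [0.6398, 0.0363, 0.232]
tool_rot: [[0.184, -0.983, -0.0], [-0.983, -0.184, 0.0], [-0.0, 0.0, -1.0]]
ft_force: [-0.1, 0.4, 0.4]
grip_width: 0.0854
[0.6397621  0.03656981 0.2320122 ]
[array([474.9, 238.4]), array([322.2, 237.4]), array([172.5, 236.9])]
```

View pics/c7.png

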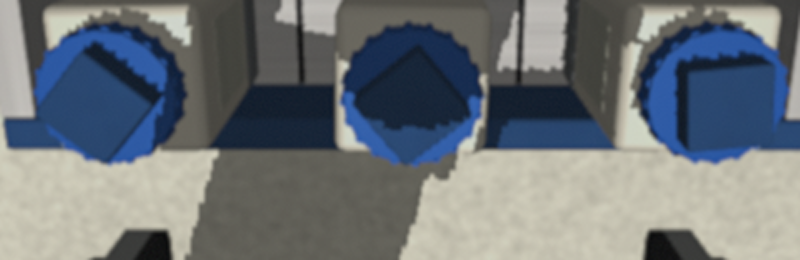

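```bash
python3 -c "
from h import *
W=load('w7')
for n,P in [('b1',[(687,70),(772,62),(775,143),(690,152)]),('b2',[(419,45),(470,103),(408,165),(355,98)]),('b3',[(85,50),(158,100),(109,162),(37,100)])]:
    Q=np.array([atz(W,u/2+120-.25,v/2+190-.25,.135)[:2] for u,v in P]); E=np.roll(Q,-1,0)-Q
    print(n,Q.mean(0),np.linalg.norm(E,axis=1).round(4),(np.degrees(np.arctan2(E[:,1],E[:,0]))%90).round(1))
for n,(u,v) in [('b1',(715,93)),('b2',(413,93)),('b3',(110,93))]: print(n,'skirt',atz(W,u/2+120-.25,v/2+190-.25,.124))
"
```

```text
b1 [ 0.6586  -0.05725] [0.0248 0.0256 0.0255 0.0259] [16.2 20.1 17.1 18.4]
b2 [0.642475 0.036   ] [0.0233 0.027  0.0265 0.0248] [51.3 57.7 47.  51.1]
b3 [0.62525 0.12815] [0.025  0.0258 0.0276 0.0221] [63.1 60.6 54.8 54.2]
b1 skirt [ 0.6595 -0.0563  0.124 ]
b2 skirt [0.6424 0.0359 0.124 ]
b3 skirt [0.6252 0.1283 0.124 ]
```

```bash
python3 -c "
from h import *
def cr(fn,u,v,s=26):
    f=load(fn)['frame'][v-s:v+s,u-s:u+s][:,:,::-1]; f=cv2.resize(f,(390,290) if 0 else (300,300),interpolation=cv2.INTER_CUBIC)
    return np.clip(255*(f/255.)**.5,0,255).astype(np.uint8)
cv2.imwrite('pics/t2.png',np.vstack([np.hstack([cr('w3',320,232,36),cr('w7',326,240)]),np.hstack([cr('w7',482,242),cr('w7',168,242)])]))"
```

```text
(no output)
```

View pics/t2.png

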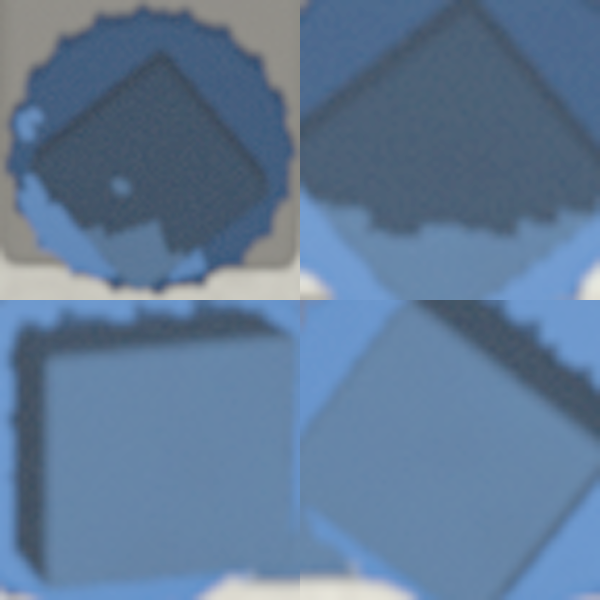

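```bash
python3 -m crank '[0,0,0.142,-0.0122,0.0058,0,100, 0,0,0.142,-0.0122,0.0058,0,100, 0,0,0.142,-0.0122,0.0058,0,100, 0,0,0.142,-0.0122,0.0058,0,100, 0,0,0.142,-0.0122,0.0058,0,100, 0,0,0.142,-0.0122,0.0058,0,100, 0,0,0.142,-0.0122,0.0058,0,100, 0,0,0.142,-0.0122,0.0058,0,100, 0,0,0.142,-0.0122,0.0058,0,100, 0,0,0.142,-0.0122,0.0058,0,100, 0,0,0.142,-0.0122,0.0058,0,100, 0,0,0.142,-0.0122,0.0058,0,100, 0,0,0.142,-0.0122,0.0058,0,100, 0,0,0.142,-0.0122,0.0058,0,100, 0,0,0.142,-0.0122,0.0058,0,100, 0,0,0.142,-0.0122,0.0058,0,100, 0,0,0,0,0,0,100, 0,0,0,0,0,0,100]'
python3 -c "
from h import *
snap('wrist','w8'); s=observe(); print(s['position'],s['q'],np.degrees(np.arctan2(s['tool_rot'][1,0],s['tool_rot'][0,0]))); W=load('w8')
h=cv2.cvtColor(W['frame'],cv2.COLOR_RGB2HSV); m=cv2.inRange(h,(0,130,50),(8,255,255))|cv2.inRange(h,(172,130,50),(180,255,255))
n,l,s,c=cv2.connectedComponentsWithStats(m)
for i in range(1,n):
    if s[i,4]>200: print(s[i],c[i],atz(W,*c[i],.1))
m2=cv2.inRange(h,(0,130,100),(8,255,255))
print(proj(W,(.444,.13,.103)))
x,y=[int(v) for v in proj(W,(.444,.13,.09))]; x0=max(0,x-75);y0=max(0,y-75)
crop('w8','c8',(x0,y0,x0+150,y0+150),4); print(x0,y0)
"
```

```text
time_s: 20.1
position: [0.4449, 0.1292, 0.2324]
tool_rot: [[0.637, 0.771, 0.001], [0.771, -0.637, -0.0], [0.001, 0.001, -1.0]]
ft_force: [0.1, -0.1, -0.1]
grip_width: 0.0853
[0.44514836 0.12898333 0.23232629] [ 1.47427858e+00  1.37518927e+01  8.86572209e+01 -2.94438672e-03
  7.75508198e+01 -4.89660057e+01] 50.440924815743166
[ 300  192   46   54 1863] [323.48523886 220.1266774 ] [0.4404 0.1337 0.1   ]
[322.6 228.6]
247 148
```

View pics/c8.png

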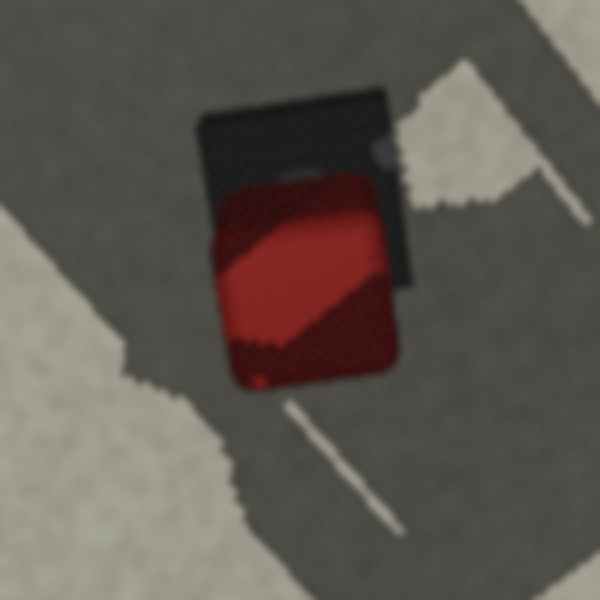

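```bash
python3 -c "
from h import *
W=load('w8'); g=lambda u,v,z:atz(W,u/4+247-.4,v/4+148-.4,z)
A,B=g(200,117,0),g(387,88,0); C,D=g(240,392,.103),g(399,367,.103)
for P,Q,h in ((A,B,.021),(C,D,-.015)):
    e=Q-P; th=np.arctan2(e[1],e[0]); n=np.array([np.sin(th),-np.cos(th),0]); print(np.linalg.norm(e),np.degrees(th),(P+Q)/2+n*h)
W=load('w7')
for n,P in [('b3',[(415,305),(600,440),(600,470),(500,600),(320,520),(300,440)])]:
    R=[atz(W,168-26+(u-300)/300*52,242-26+(v-300)/300*52,.135) for u,v in P]
    for i,j in ((0,1),(2,3),(5,0)): e=R[j]-R[i]; print(np.degrees(np.arctan2(e[1],e[0]))%90)
"
```

```text
0.04282347487068276 59.24275519504673 [0.44279618 0.13176056 0.        ]
0.027424988605284795 59.78867761416512 [0.44023737 0.13329786 0.103     ]
61.0442668632036
61.09483682316426
57.28232758136078
```

```bash
python3 -m crank '[0,0,0.078,-0.0025,0.002,-0.02,100, 0,0,0.077,0,0,-0.04,100, 0,0,0,0,0,-0.04,100, 0,0,0,0,0,-0.03,100, 0,0,0,0,0,-0.02,100, 0,0,0,0,0,-0.003,100, 0,0,0,0,0,0,60, 0,0,0,0,0,0,30, 0,0,0,0,0,0,0, 0,0,0,0,0,0,0, 0,0,0,0,0,0,0, 0,0,0,0,0,0,0, 0,0,0,0,0,0,0, 0,0,0,0,0,0,0]' 70;  python3 -m crank '[0,0,0,0,0,0.02,0, 0,0,0,0,0,0.05,0, 0,0,0,0,0,0.05,0, 0,0,0,0,0,0.05,0, 0,0,0,0,0,0,0]'
```

```text
time_s: 21.55
position: [0.4427, 0.131, 0.0801]
tool_rot: [[0.508, 0.861, 0.002], [0.861, -0.508, -0.0], [0.001, 0.002, -1.0]]
ft_force: [-0.9, -0.3, 6.6]
grip_width: 0.0291
time_s: 22.05
position: [0.444, 0.1312, 0.2553]
tool_rot: [[0.508, 0.861, 0.012], [0.861, -0.508, 0.0], [0.007, 0.011, -1.0]]
ft_force: [0.2, 0.5, -2.0]
grip_width: 0.0291
```

```bash
python3 -m crank '[0,0,0,0.0449,-0.0005,0,0, 0,0,0,0.0449,-0.0005,0,0, 0,0,0,0.0449,-0.0005,0,0, 0,0,0,0.0449,-0.0005,0,0, 0,0,0,0,0,0,0, 0,0,0,0,0,-0.02,0, 0,0,0,0,0,-0.01,0, 0,0,0,0,0,0,0]'
python3 -c "
from h import *
snap('wrist','w9'); s=observe(); print(s['position'],s['ft_force'],np.degrees(np.arctan2(s['tool_rot'][1,0],s['tool_rot'][0,0])))
f=load('w9')['frame'][:,:,::-1][150:470,150:500]; f=np.clip(255*(f/255.)**.6,0,255).astype(np.uint8)
cv2.imwrite('pics/c9.png',cv2.resize(f,None,fx=1.8,fy=1.8))"
```

```text
time_s: 22.85
position: [0.6206, 0.1291, 0.2173]
tool_rot: [[0.508, 0.861, -0.004], [0.861, -0.508, -0.0], [-0.002, -0.004, -1.0]]
ft_force: [-0.1, 0.7, -2.3]
grip_width: 0.0292
[0.62107859 0.12906815 0.21868414] [-0.08278489 -0.18840898 -1.97512143] 59.44974154534337
```

View pics/c9.png

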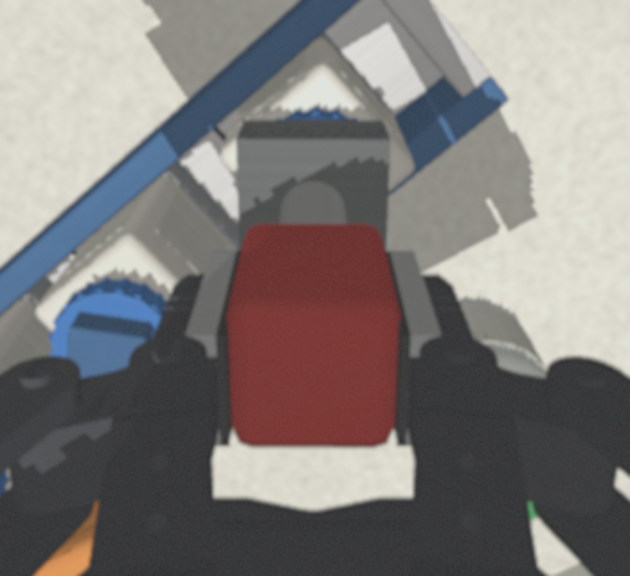

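```bash
python3 -c "
from h import *
W=load('w9'); g=lambda u,v,z:atz(W,u/1.8+150-.2,v/1.8+150-.2,z)
a=np.radians(59.45); up=np.array([-np.sin(a),np.cos(a),0]); rt=np.array([np.cos(a),np.sin(a),0])
k=(g(240,122,.1387)+g(387,122,.1387))/2-up*.021; print(g(240,122,.1387),g(387,122,.1387),'key',k)
s=g(318,107,.123)-up*.022; print('skirt',s,'diff',s-k,'up',(s-k)@up,'right',(s-k)@rt)
c=g(120,279,.123)-up*.022;print('b2 skirt',c)
"
```

```text
[0.5909 0.122  0.1387] [0.6131 0.1597 0.1387] key [0.6200849  0.13017591 0.1387    ]
skirt [0.62084609 0.13141762 0.123     ] diff [ 0.00076119  0.00124171 -0.0157    ] up -2.437376276460829e-05 right 0.0014562463545766953
b2 skirt [0.63834609 0.04241762 0.123     ]
```

```bash
python3 -m crank '[0,0,0,0.0017,0.0006,0,0, 0,0,0,0,0,-0.002,0, 0,0,0,0,0,-0.002,0, 0,0,0,0,0,-0.002,0, 0,0,0,0,0,0,0]'; python3 -m crank '[0,0,0,0,0,-0.002,0, 0,0,0,0,0,-0.002,0, 0,0,0,0,0,0,0]'
```

```text
time_s: 23.4
position: [0.6233, 0.1296, 0.2129]
tool_rot: [[0.508, 0.861, -0.001], [0.861, -0.508, 0.0], [-0.0, -0.001, -1.0]]
ft_force: [-0.7, 0.2, -1.7]
grip_width: 0.0294
time_s: 23.7
position: [0.6233, 0.1296, 0.2088]
tool_rot: [[0.508, 0.861, -0.001], [0.861, -0.508, 0.0], [-0.0, -0.001, -1.0]]
ft_force: [-1.2, 1.3, -2.2]
grip_width: 0.0295
```

```bash
python3 -m crank '[0,0,0,0,0,-0.002,0, 0,0,0,0,0,-0.001,0, 0,0,0,0,0,0,0]'; python3 -m crank '[0,0,0,0,0,-0.001,0, 0,0,0,0,0,-0.0005,0, 0,0,0,0,0,0,0]'
```

```text
time_s: 24.0
position: [0.6234, 0.1296, 0.206]
tool_rot: [[0.508, 0.861, -0.0], [0.861, -0.508, -0.0], [-0.0, -0.0, -1.0]]
ft_force: [-0.9, 0.1, -1.6]
grip_width: 0.0294
time_s: 24.3
position: [0.6234, 0.1296, 0.2046]
tool_rot: [[0.508, 0.861, -0.0], [0.861, -0.508, -0.0], [-0.0, -0.0, -1.0]]
ft_force: [-0.3, 0.7, -1.9]
grip_width: 0.0294
```

```bash
cat > t.py <<'E'
from h import *
s=observe(); print('t',round(s['time_s'],2),'p',s['position'].round(4),'F',s['ft_force'].round(1),'M',s['wrist_torque'].round(2),'a',np.degrees(np.arctan2(s['tool_rot'][1,0],s['tool_rot'][0,0])).round(2),'j6',s['q'][5].round(1),'w',round(s['grip_width'],4))
E
python3 -m crank '[0,0,-0.08,0,0,0,0, 0,0,-0.08,0,0,0,0, 0,0,-0.08,0,0,0,0, 0,0,-0.08,0,0,-0.0002,0, 0,0,-0.08,0,0,0,0, 0,0,-0.08,0,0,0,0]' >/dev/null; python3 t.py; python3 -m crank '[0,0,-0.08,0,0,-0.0002,0, 0,0,-0.08,0,0,0,0, 0,0,-0.08,0,0,-0.0002,0, 0,0,-0.08,0,0,0,0, 0,0,-0.08,0,0,-0.0002,0, 0,0,-0.08,0,0,0,0]' >/dev/null; python3 t.py
```

```text
t 24.9 p [0.6232 0.1296 0.2045] F [-0.5 -0.1 -2.1] M [-0.05  0.22  0.12] a 31.77 j6 -30.7 w 0.0293
t 25.5 p [0.6231 0.1295 0.204 ] F [-1.8  0.2 -0.2] M [-0.09  0.43  0.07] a 4.26 j6 -3.2 w 0.0292
```

```bash
python3 -m crank '[0,0,-0.08,0,0,-0.0002,0, 0,0,-0.08,0,0,0,0, 0,0,-0.08,0,0,-0.0002,0]' >/dev/null; python3 t.py; python3 -m crank '[0,0,-0.06,0,0,-0.0002,0, 0,0,-0.06,0,0,0,0]' >/dev/null; python3 t.py; python3 -m crank '[0,0,-0.06,0,0,-0.0001,0, 0,0,-0.06,0,0,0,0]' >/dev/null; python3 t.py;  python3 -m crank '[0,0,-0.06,0,0,-0.0001,0, 0,0,-0.06,0,0,0,0]' >/dev/null; python3 t.py
```

```text
t 25.8 p [0.623  0.1296 0.2037] F [-1.9 -0.2  0.4] M [-0.12  0.59  0.13] a -9.48 j6 10.6 w 0.0296
t 26.0 p [0.623  0.1296 0.2036] F [-2.2 -0.4  0.1] M [-0.09  0.67  0.19] a -16.31 j6 17.4 w 0.0294
t 26.2 p [0.623  0.1296 0.2035] F [-2.9  0.2  0.6] M [-0.11  0.65  0.09] a -23.19 j6 24.3 w 0.0293
t 26.4 p [0.6229 0.1296 0.2034] F [-2.9 -1.1  0.3] M [-0.05  0.69  0.09] a -30.06 j6 31.2 w 0.0294
```

```bash
for i in 1; do :; done; python3 -m crank '[0,0,-0.06,0,0,-0.0001,0, 0,0,-0.06,0,0,0,0]' >/dev/null; python3 t.py; python3 -m crank '[0,0,-0.06,0,0,-0.0001,0, 0,0,-0.06,0,0,0,0]' >/dev/null; python3 t.py;  python3 -m crank '[0,0,-0.06,0,0,-0.0001,0, 0,0,-0.06,0,0,0,0]' >/dev/null; python3 t.py;  python3 -m crank '[0,0,-0.06,0,0,-0.0001,0, 0,0,-0.06,0,0,0,0]' >/dev/null; python3 t.py
```

```text
t 26.6 p [0.6229 0.1297 0.2033] F [-2.2 -0.3  1. ] M [0.04 0.76 0.1 ] a -36.93 j6 38.1 w 0.0292
t 26.8 p [0.6229 0.1297 0.2032] F [-2.6 -0.2  0.5] M [-0.01  0.73  0.15] a -43.81 j6 44.9 w 0.0294
t 27.0 p [0.6229 0.1297 0.2031] F [-2.6  1.2 -0.1] M [0.02 0.65 0.09] a -50.69 j6 51.8 w 0.0293
t 27.2 p [0.6229 0.1298 0.2029] F [-2.5 -0.5  1. ] M [0.02 0.74 0.15] a -57.56 j6 58.7 w 0.0291
```

```bash
python3 -m crank '[0,0,-0.06,0,0,-0.0001,0, 0,0,-0.06,0,0,0,0]' >/dev/null; python3 t.py; python3 -m crank '[0,0,-0.06,0,0,-0.0001,0, 0,0,-0.06,0,0,0,0]' >/dev/null; python3 t.py;  python3 -m crank '[0,0,-0.06,0,0,-0.0001,0, 0,0,-0.06,0,0,0,0]' >/dev/null; python3 t.py
```

```text
t 27.4 p [0.6228 0.1298 0.2029] F [-3.4 -0.   0. ] M [0.08 0.71 0.08] a -64.43 j6 65.6 w 0.0295
t 27.6 p [0.6228 0.1298 0.2027] F [-2.9  0.7  0.4] M [0.09 0.75 0.11] a -71.31 j6 72.4 w 0.0292
t 27.8 p [0.6229 0.1299 0.2026] F [-2.7  1.3 -0.2] M [0.15 0.71 0.16] a -78.18 j6 79.3 w 0.0291
```

```bash
python3 -m crank '[0,0,-0.05,0,0,-0.0001,0, 0,0,-0.05,0,0,0,0]' >/dev/null; python3 t.py; python3 -m crank '[0,0,-0.05,0,0,-0.0001,0, 0,0,-0.05,0,0,0,0]' >/dev/null; python3 t.py;  python3 -m crank '[0,0,-0.04,0,0,-0.0001,0, 0,0,-0.04,0,0,0,0]' >/dev/null; python3 t.py
```

```text
t 28.0 p [0.6229 0.1299 0.2025] F [-2.6  2.2 -0.1] M [0.17 0.71 0.07] a -83.89 j6 85.0 w 0.0292
t 28.2 p [0.6229 0.1299 0.2025] F [-3.6  1.4  0. ] M [0.24 0.72 0.05] a -89.62 j6 90.7 w 0.0295
t 28.4 p [0.6229 0.1299 0.2024] F [-2.5  0.8  0.4] M [0.24 0.7  0.12] a -94.18 j6 95.3 w 0.0293
```

```bash
python3 -m crank '[0,0,-0.04,0,0,0,0, 0,0,-0.04,0,0,0,0]' >/dev/null; python3 t.py; python3 -m crank '[0,0,-0.04,0,0,0,0, 0,0,-0.04,0,0,0,0]' >/dev/null; python3 t.py;  python3 -m crank '[0,0,-0.04,0,0,0,0, 0,0,-0.04,0,0,0,0]' >/dev/null; python3 t.py
```

```text
t 28.6 p [0.6227 0.1301 0.2022] F [-3.9  2.1  0.4] M [0.35 0.91 0.58] a -98.73 j6 99.9 w 0.0293
t 28.8 p [0.6226 0.1302 0.2022] F [-3.4  0.7 -0. ] M [0.3  0.89 1.33] a -103.22 j6 104.4 w 0.0292
t 29.0 p [0.6227 0.1303 0.2022] F [-3.2  2.1 -0.5] M [0.29 0.76 2.25] a -107.72 j6 108.9 w 0.0292
```

```bash
python3 -m crank '[0,0,0.04,0,0,0,0, 0,0,0.04,0,0,0,0]' >/dev/null; python3 t.py; python3 -m crank '[0,0,0.04,0,0,0,0, 0,0,0.04,0,0,0,0]' >/dev/null; python3 t.py;  python3 -m crank '[0,0,0.04,0,0,0,0, 0,0,0.04,0,0,0,0, 0,0,0.04,0,0,0,0, 0,0,0,0,0,0,0]' >/dev/null; python3 t.py
```

```text
t 29.2 p [0.6227 0.1302 0.2022] F [-2.5  2.   1.1] M [0.29 0.76 0.66] a -103.05 j6 104.2 w 0.0294
t 29.4 p [0.6229 0.1301 0.2024] F [-3.3  1.5  0.5] M [0.32 0.7  0.04] a -98.55 j6 99.7 w 0.0292
t 29.8 p [0.6233 0.1298 0.2024] F [-2.3  0.8 -0.8] M [0.39 0.35 0.05] a -91.79 j6 92.9 w 0.0291
```

```bash
python3 -m crank '[0,0,0,0,0,0.004,0, 0,0,0,0,0,0.004,0, 0,0,0,0,0,0,0]' >/dev/null; python3 t.py; python3 -m crank '[0,0,0,0,0,0.005,0, 0,0,0,0,0,0.02,0, 0,0,0,0,0,0.02,0, 0,0,0,0,0,0,0]' >/dev/null; python3 t.py
```

```text
t 30.1 p [0.6237 0.1295 0.2109] F [-1.5  0.2 -0.7] M [ 0.03  0.21 -0.03] a -91.85 j6 93.0 w 0.0292
t 30.5 p [0.6245 0.1296 0.2582] F [-0.1 -0.2 -1.4] M [ 0.03 -0.03 -0.04] a -91.83 j6 92.9 w 0.0291
```

```bash
python3 -m crank '[0,0,0.145,0.00095,-0.0055,0,0, 0,0,0.145,0.00095,-0.0055,0,0, 0,0,0.145,0.00095,-0.0055,0,0, 0,0,0.145,0.00095,-0.0055,0,0, 0,0,0.145,0.00095,-0.0055,0,0, 0,0,0.145,0.00095,-0.0055,0,0, 0,0,0.145,0.00095,-0.0055,0,0, 0,0,0.145,0.00095,-0.0055,0,0, 0,0,0.145,0.00095,-0.0055,0,0, 0,0,0.145,0.00095,-0.0055,0,0, 0,0,0.145,0.00095,-0.0055,0,0, 0,0,0.145,0.00095,-0.0055,0,0, 0,0,0.145,0.00095,-0.0055,0,0, 0,0,0.145,0.00095,-0.0055,0,0, 0,0,0.145,0.00095,-0.0055,0,0, 0,0,0.145,0.00095,-0.0055,0,0, 0,0,0.145,0.00095,-0.0055,0,0, 0,0,0,0,0,-0.03,0, 0,0,0,0,0,-0.01,0, 0,0,0,0,0,0,0]' >/dev/null; python3 t.py
```

```text
t 32.5 p [0.639  0.0361 0.2129] F [-0.  -0.1 -2.3] M [-0.11 -0.14 -0.03] a 49.38 j6 -56.7 w 0.0288
```

```bash
python3 t.py; python3 -m crank '[0,0,0,0.0012,0.0004,0,0, 0,0,0,0,0,-0.002,0, 0,0,0,0,0,0,0]' >/dev/null; python3 t.py; python3 -m crank '[0,0,0,0,0,-0.002,0, 0,0,0,0,0,-0.002,0, 0,0,0,0,0,0,0]' >/dev/null; python3 t.py
```

```text
t 32.5 p [0.639  0.0361 0.2129] F [-0.  -0.1 -2.3] M [-0.11 -0.14 -0.03] a 49.38 j6 -56.7 w 0.0288
t 32.8 p [0.641  0.0366 0.2136] F [-1.5  0.3 -1.9] M [-0.02  0.01 -0.  ] a 49.42 j6 -56.7 w 0.0291
t 33.1 p [0.6407 0.0365 0.2088] F [ 0.5 -0.4 -1.9] M [-0.02  0.01  0.01] a 49.42 j6 -56.7 w 0.0293
```

Fitted freely again, so I'll seat it and turn.

```bash
python3 -m crank '[0,0,0,0,0,-0.002,0, 0,0,0,0,0,-0.001,0, 0,0,0,0,0,-0.001,0, 0,0,0,0,0,0,0]' >/dev/null; python3 t.py; python3 -m crank '[0,0,-0.08,0,0,0,0, 0,0,-0.08,0,0,0,0, 0,0,-0.08,0,0,-0.0002,0, 0,0,-0.08,0,0,0,0, 0,0,-0.08,0,0,-0.0002,0]' >/dev/null; python3 t.py; python3 -m crank '[0,0,-0.08,0,0,-0.0001,0, 0,0,-0.08,0,0,-0.0001,0, 0,0,-0.08,0,0,-0.0001,0, 0,0,-0.08,0,0,-0.0001,0, 0,0,-0.08,0,0,0,0]' >/dev/null; python3 t.py; python3 -m crank '[0,0,-0.08,0,0,-0.0001,0, 0,0,-0.08,0,0,-0.0001,0, 0,0,-0.08,0,0,-0.0001,0, 0,0,-0.08,0,0,-0.0001,0]' >/dev/null; python3 t.py
```

```text
t 33.5 p [0.6408 0.0365 0.2049] F [ 0.4 -0.3 -3.1] M [ 0.03  0.   -0.01] a 49.42 j6 -56.7 w 0.0295
t 34.0 p [0.6406 0.0364 0.2048] F [-1.5 -0.8 -0.8] M [-0.1   0.25  0.12] a 26.32 j6 -33.6 w 0.0294
t 34.5 p [0.6405 0.0364 0.2044] F [-1.6 -0.2 -1.7] M [-0.15  0.34  0.15] a 3.4 j6 -10.7 w 0.0291
t 34.9 p [0.6405 0.0364 0.204 ] F [-2.5 -0.4 -0.7] M [-0.16  0.46  0.08] a -14.93 j6 7.6 w 0.0296
```

```bash
python3 -m crank '[0,0,-0.06,0,0,-0.0002,0, 0,0,-0.06,0,0,0,0]' >/dev/null; python3 t.py; python3 -m crank '[0,0,-0.06,0,0,-0.0001,0, 0,0,-0.06,0,0,0,0]' >/dev/null; python3 t.py;  python3 -m crank '[0,0,-0.06,0,0,-0.0001,0, 0,0,-0.06,0,0,0,0]' >/dev/null; python3 t.py;  python3 -m crank '[0,0,-0.06,0,0,-0.0001,0, 0,0,-0.06,0,0,0,0]' >/dev/null; python3 t.py
```

```text
t 35.1 p [0.6404 0.0364 0.2039] F [-2.4 -1.2  0.2] M [-0.15  0.5   0.08] a -21.76 j6 14.5 w 0.0292
t 35.3 p [0.6404 0.0364 0.2038] F [-2.2 -0.4 -0.2] M [-0.13  0.52  0.14] a -28.64 j6 21.3 w 0.0291
t 35.5 p [0.6404 0.0364 0.2037] F [-2.6 -0.4 -1.7] M [-0.14  0.54  0.08] a -35.51 j6 28.2 w 0.0293
t 35.7 p [0.6404 0.0364 0.2036] F [-2.5 -0.6 -0.5] M [-0.12  0.58  0.11] a -42.39 j6 35.1 w 0.0291
```

```bash
python3 -m crank '[0,0,-0.05,0,0,-0.0001,0, 0,0,-0.05,0,0,0,0]' >/dev/null; python3 t.py; python3 -m crank '[0,0,-0.05,0,0,-0.0001,0, 0,0,-0.05,0,0,0,0]' >/dev/null; python3 t.py
```

```text
t 35.9 p [0.6404 0.0365 0.2034] F [-1.9 -0.6 -0.2] M [-0.13  0.58  0.13] a -48.09 j6 40.8 w 0.0293
t 36.1 p [0.6403 0.0365 0.2034] F [-2.5 -0.1 -0.5] M [-0.09  0.62  0.06] a -53.82 j6 46.5 w 0.0292
```

```bash
python3 -m crank '[0,0,-0.05,0,0,-0.0001,0, 0,0,-0.05,0,0,0,0]' >/dev/null; python3 t.py; python3 -m crank '[0,0,-0.05,0,0,-0.0001,0, 0,0,-0.05,0,0,0,0]' >/dev/null; python3 t.py;  python3 -m crank '[0,0,-0.05,0,0,-0.0001,0, 0,0,-0.05,0,0,0,0]' >/dev/null; python3 t.py
```

```text
t 36.3 p [0.6403 0.0365 0.2033] F [-2.4  0.2  0.2] M [-0.06  0.61  0.07] a -59.55 j6 52.3 w 0.0293
t 36.5 p [0.6403 0.0365 0.2032] F [-2.7  0.5  1.1] M [-0.08  0.64  0.1 ] a -65.28 j6 58.0 w 0.0292
t 36.7 p [0.6403 0.0365 0.2031] F [-2.7 -0.5  1.2] M [-0.05  0.62  0.08] a -71.01 j6 63.7 w 0.0294
```

```bash
python3 -m crank '[0,0,-0.05,0,0,-0.0001,0, 0,0,-0.05,0,0,0,0]' >/dev/null; python3 t.py; python3 -m crank '[0,0,-0.05,0,0,-0.0001,0, 0,0,-0.05,0,0,0,0]' >/dev/null; python3 t.py
```

```text
t 36.9 p [0.6403 0.0365 0.203 ] F [-3.3 -0.6 -0.3] M [-0.05  0.61  0.11] a -76.74 j6 69.5 w 0.0293
t 37.1 p [0.6403 0.0366 0.2029] F [-2.6 -0.7  0.2] M [-0.04  0.72  0.1 ] a -82.47 j6 75.2 w 0.0291
```

Turned 132° so far, with the running torque unchanged; I'll continue.

```bash
python3 -m crank '[0,0,-0.05,0,0,-0.0001,0, 0,0,-0.05,0,0,0,0]' >/dev/null; python3 t.py; python3 -m crank '[0,0,-0.05,0,0,-0.0001,0, 0,0,-0.05,0,0,0,0]' >/dev/null; python3 t.py;  python3 -m crank '[0,0,-0.05,0,0,-0.0001,0, 0,0,-0.05,0,0,0,0]' >/dev/null; python3 t.py
```

```text
t 37.3 p [0.6403 0.0366 0.2027] F [-2.9  0.1 -0.6] M [0.12 0.73 0.14] a -88.2 j6 80.9 w 0.0293
t 37.5 p [0.6403 0.0366 0.2027] F [-3.   0.8  0.1] M [0.05 0.69 0.1 ] a -93.92 j6 86.6 w 0.0291
t 37.7 p [0.6401 0.0367 0.2025] F [-4.2  0.6 -0.5] M [0.18 0.75 0.61] a -99.62 j6 92.3 w 0.0295
```

```bash
python3 -m crank '[0,0,-0.05,0,0,0,0, 0,0,-0.05,0,0,0,0]' >/dev/null; python3 t.py
```

```text
t 37.9 p [0.64   0.0368 0.2024] F [-2.6  0.4 -2.4] M [0.02 0.79 1.37] a -105.24 j6 98.0 w 0.0291
```

```bash
python3 -m crank '[0,0,-0.03,0,0,0,0, 0,0,0.04,0,0,0,0, 0,0,0.04,0,0,0,0, 0,0,0.04,0,0,0,0, 0,0,0.04,0,0,0,0]' >/dev/null; python3 t.py;  python3 -m crank '[0,0,0.04,0,0,0,0, 0,0,0.04,0,0,0,0, 0,0,0.04,0,0,0,0, 0,0,0,0,0,0,0]' >/dev/null; python3 t.py; python3 -m crank '[0,0,0,0,0,0.004,0, 0,0,0,0,0,0.004,0, 0,0,0,0,0,0,0]' >/dev/null; python3 t.py
```

```text
t 38.4 p [0.6402 0.0367 0.2024] F [-2.5 -0.2 -0.5] M [-0.02  0.65  0.05] a -97.71 j6 90.4 w 0.0291
t 38.8 p [0.6407 0.0366 0.2024] F [-1.3  0.8 -1.9] M [0.05 0.25 0.03] a -90.93 j6 83.6 w 0.029
t 39.1 p [0.6411 0.0365 0.2113] F [-1.5  0.7 -0.7] M [-0.02  0.23  0.02] a -90.98 j6 83.7 w 0.029
```

```bash
python3 -m crank '[0,0,0,0,0,0.005,0, 0,0,0,0,0,0.02,0, 0,0,0,0,0,0.02,0, 0,0,0.1443,0.00128,-0.0071,0,0, 0,0,0.1443,0.00128,-0.0071,0,0, 0,0,0.1443,0.00128,-0.0071,0,0, 0,0,0.1443,0.00128,-0.0071,0,0, 0,0,0.1443,0.00128,-0.0071,0,0, 0,0,0.1443,0.00128,-0.0071,0,0, 0,0,0.1443,0.00128,-0.0071,0,0, 0,0,0.1443,0.00128,-0.0071,0,0, 0,0,0.1443,0.00128,-0.0071,0,0, 0,0,0.1443,0.00128,-0.0071,0,0, 0,0,0.1443,0.00128,-0.0071,0,0, 0,0,0.1443,0.00128,-0.0071,0,0, 0,0,0.1443,0.00128,-0.0071,0,0, 0,0,0,0,0,-0.03,0, 0,0,0,0,0,0,0, 0,0,0,0,0,0,0]' >/dev/null; python3 t.py
```

```text
t 41.0 p [ 0.6575 -0.0558  0.2258] F [-0.1  0.4 -1.5] M [-0.01 -0.05  0.05] a 16.49 j6 -31.6 w 0.0292
```

```bash
python3 -m crank '[0,0,0,0,0,-0.005,0, 0,0,0,0,0,-0.003,0, 0,0,0,0,0,-0.003,0, 0,0,0,0,0,0,0]' >/dev/null; python3 t.py; python3 -m crank '[0,0,0,0,0,-0.003,0, 0,0,0,0,0,-0.003,0, 0,0,0,0,0,0,0]' >/dev/null; python3 t.py;python3 -m crank '[0,0,0,0,0,-0.002,0, 0,0,0,0,0,-0.002,0, 0,0,0,0,0,0,0]' >/dev/null; python3 t.py
```

```text
t 41.4 p [ 0.6576 -0.0558  0.2148] F [ 0.2  0.9 -1.6] M [0.03 0.02 0.03] a 16.53 j6 -31.6 w 0.0294
t 41.7 p [ 0.6585 -0.0562  0.2134] F [-4.3  2.  20.9] M [-0.26  0.94 -0.04] a 16.52 j6 -31.6 w 0.0294
t 42.0 p [ 0.6592 -0.0566  0.2126] F [-6.6  0.3 34.9] M [-0.42  1.38 -0.08] a 16.52 j6 -31.6 w 0.0295
```

```bash
python3 -m crank '[0,0,0,0,0,0.006,0, 0,0,0,-0.001,0.0005,0.006,0, 0,0,0,0,0,0.004,0, 0,0,0,0,0,0,0]' >/dev/null; python3 t.py; python3 -c "
from h import *
W=load('w1'); P=[(588,145),(690,130),(707,238),(600,253)]
Q=np.array([atz(W,u/2.9+190-.3,v/2.9+130-.3,.127)[:2] for u,v in P]); E=np.roll(Q,-1,0)-Q
print((np.degrees(np.arctan2(E[:,1],E[:,0]))%90).round(1),np.linalg.norm(E,axis=1).round(4),Q.mean(0))
W=load('w7'); f=lambda u,v:atz(W,482-26+u/300*52,242-26+v/300*52,.135)
for a,b in (((47,55),(290,35)),((47,283),(245,272)),((46,55),(47,283))): e=f(*b)-f(*a); print(np.degrees(np.arctan2(e[1],e[0]))%90)
def cr(fn,u,v,s):
    f=load(fn)['frame'][v-s:v+s,u-s:u+s][:,:,::-1]; f=cv2.resize(f,(400,400),interpolation=cv2.INTER_CUBIC); return np.clip(255*(f/255.)**.5,0,255).astype(np.uint8)
snap('wrist','w10'); 
cv2.imwrite('pics/t3.png',np.hstack([cr('w1',411,195,28),cr('w10',323,250,110)]))
"
```

```text
t 42.4 p [ 0.6565 -0.0553  0.2202] F [ 0.6  0.2 -2. ] M [0.03 0.05 0.04] a 16.53 j6 -31.6 w 0.0287
[88.5  3.3 88.2 89.3] [0.0236 0.0262 0.0254 0.026 ] [ 0.45965 -0.1442 ]
15.624234581186698
13.969152421877169
16.545164522210143
```

View pics/t3.png

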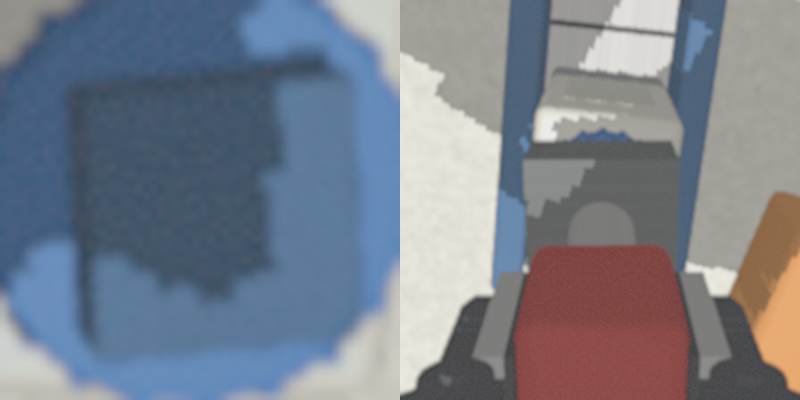

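```bash
python3 -m crank '[0,0,0.03,0.0018,-0.0012,-0.002,0, 0,0,0,0,0,-0.003,0, 0,0,0,0,0,0,0]' >/dev/null; python3 t.py; python3 -m crank '[0,0,0,0,0,-0.002,0, 0,0,0,0,0,-0.002,0, 0,0,0,0,0,0,0]' >/dev/null; python3 t.py
```

```text
t 42.75 p [ 0.6582 -0.0566  0.2148] F [-0.1  0.4 -0.9] M [-0.11 -0.05 -0.  ] a 18.2 j6 -33.4 w 0.0294
t 43.05 p [ 0.6583 -0.0565  0.2117] F [-0.9 -0.7 -1.7] M [-0.14 -0.11  0.01] a 18.22 j6 -33.4 w 0.0294
```

```bash
python3 -m crank '[0,0,0,0,0,-0.002,0, 0,0,0,0,0,-0.002,0, 0,0,0,0,0,0,0]' >/dev/null; python3 t.py; python3 -m crank '[0,0,0,0,0,-0.002,0, 0,0,0,0,0,-0.001,0, 0,0,0,0,0,0,0]' >/dev/null; python3 t.py
```

```text
t 43.35 p [ 0.6581 -0.0565  0.2066] F [ 0.3 -0.2 -2.1] M [-0.12 -0.04  0.03] a 18.23 j6 -33.4 w 0.029
t 43.65 p [ 0.6582 -0.0565  0.2042] F [-0.1 -0.5 -1.9] M [-0.12 -0.06  0.03] a 18.24 j6 -33.4 w 0.0296
```

Engaged. Turning the third cap.

```bash
python3 -m crank '[0,0,-0.08,0,0,0,0, 0,0,-0.08,0,0,0,0, 0,0,-0.08,0,0,-0.0001,0, 0,0,-0.08,0,0,0,0, 0,0,-0.08,0,0,-0.0001,0]' >/dev/null; python3 t.py; python3 -m crank '[0,0,-0.08,0,0,-0.0001,0, 0,0,-0.08,0,0,-0.0001,0, 0,0,-0.08,0,0,-0.0001,0, 0,0,-0.08,0,0,-0.0001,0, 0,0,-0.08,0,0,0,0]' >/dev/null; python3 t.py; python3 -m crank '[0,0,-0.08,0,0,-0.0001,0, 0,0,-0.08,0,0,0,0, 0,0,-0.08,0,0,-0.0001,0]' >/dev/null; python3 t.py;  python3 -m crank '[0,0,-0.05,0,0,-0.0001,0, 0,0,-0.05,0,0,0,0]' >/dev/null; python3 t.py; python3 -m crank '[0,0,-0.05,0,0,-0.0001,0, 0,0,-0.05,0,0,0,0]' >/dev/null; python3 t.py
```

```text
t 44.15 p [ 0.658  -0.0566  0.2043] F [-2.  -0.8 -1.2] M [-0.29  0.2   0.15] a -4.86 j6 -10.3 w 0.0291
t 44.65 p [ 0.658  -0.0565  0.2039] F [-1.2  0.  -1.4] M [-0.25  0.26  0.11] a -27.77 j6 12.6 w 0.029
t 44.95 p [ 0.6579 -0.0566  0.2037] F [-1.6 -2.   0.2] M [-0.28  0.31  0.12] a -41.52 j6 26.4 w 0.0292
t 45.15 p [ 0.6579 -0.0566  0.2036] F [-1.1 -2.1 -1.2] M [-0.25  0.35  0.12] a -47.19 j6 32.0 w 0.0294
t 45.35 p [ 0.6579 -0.0566  0.2035] F [-1.  -2.1  0.7] M [-0.28  0.32  0.07] a -52.91 j6 37.8 w 0.0292
```

```bash
python3 -m crank '[0,0,-0.05,0,0,-0.0001,0, 0,0,-0.05,0,0,0,0]' >/dev/null; python3 t.py; python3 -m crank '[0,0,-0.05,0,0,-0.0001,0, 0,0,-0.05,0,0,0,0]' >/dev/null; python3 t.py
```

```text
t 45.55 p [ 0.6579 -0.0566  0.2034] F [-2.  -2.1 -1. ] M [-0.25  0.33  0.08] a -58.65 j6 43.5 w 0.0293
t 45.75 p [ 0.6579 -0.0565  0.2032] F [-1.9 -0.9 -1.2] M [-0.22  0.35  0.15] a -64.37 j6 49.2 w 0.0293
```

```bash
python3 -m crank '[0,0,-0.05,0,0,-0.0001,0, 0,0,-0.05,0,0,0,0]' >/dev/null; python3 t.py; python3 -m crank '[0,0,-0.05,0,0,-0.0001,0, 0,0,-0.05,0,0,0,0]' >/dev/null; python3 t.py;  python3 -m crank '[0,0,-0.05,0,0,-0.0001,0, 0,0,-0.05,0,0,0,0]' >/dev/null; python3 t.py
```

```text
t 45.95 p [ 0.6579 -0.0565  0.2032] F [-1.9 -1.  -0.3] M [-0.3   0.36  0.13] a -70.1 j6 55.0 w 0.0289
t 46.15 p [ 0.6579 -0.0566  0.203 ] F [-3.2 -1.  -0.9] M [-0.28  0.38  0.1 ] a -75.83 j6 60.7 w 0.029
t 46.35 p [ 0.6578 -0.0565  0.2029] F [-2.  -1.  -1.1] M [-0.28  0.39  0.05] a -81.56 j6 66.4 w 0.0293
```

```bash
python3 -m crank '[0,0,-0.05,0,0,-0.0001,0, 0,0,-0.05,0,0,0,0]' >/dev/null; python3 t.py; python3 -m crank '[0,0,-0.05,0,0,-0.0001,0, 0,0,-0.05,0,0,0,0]' >/dev/null; python3 t.py
```

```text
t 46.55 p [ 0.6578 -0.0565  0.2028] F [-2.  -0.6 -0.3] M [-0.21  0.42  0.1 ] a -87.29 j6 72.1 w 0.0291
t 46.75 p [ 0.6578 -0.0565  0.2027] F [-1.3 -0.8 -0.8] M [-0.23  0.5   0.14] a -93.02 j6 77.9 w 0.029
```

```bash
python3 -m crank '[0,0,-0.05,0,0,-0.0001,0, 0,0,-0.05,0,0,0,0]' >/dev/null; python3 t.py; python3 -m crank '[0,0,-0.05,0,0,-0.0001,0, 0,0,-0.05,0,0,0,0]' >/dev/null; python3 t.py;  python3 -m crank '[0,0,-0.05,0,0,-0.0001,0, 0,0,-0.05,0,0,0,0]' >/dev/null; python3 t.py
```

```text
t 46.95 p [ 0.6577 -0.0564  0.2026] F [-2.5 -0.4 -0.5] M [-0.09  0.66  0.47] a -98.73 j6 83.6 w 0.0295
t 47.15 p [ 0.6575 -0.0562  0.2025] F [-2.9 -0.2 -0.5] M [-0.1   0.78  1.46] a -104.35 j6 89.2 w 0.0292
t 47.35 p [ 0.6575 -0.0561  0.2024] F [-3.1 -0.3 -0.7] M [-0.26  0.74  2.28] a -109.98 j6 94.9 w 0.0287
```

```bash
python3 -m crank '[0,0,-0.05,0,0,0,0, 0,0,-0.05,0,0,0,0]' >/dev/null; python3 t.py; python3 -m crank '[0,0,-0.05,0,0,0,0, 0,0,-0.05,0,0,0,0]' >/dev/null; python3 t.py
```

```text
t 47.55 p [ 0.6576 -0.056   0.2024] F [-3.1 -0.1 -0.3] M [-0.28  0.73  2.94] a -115.64 j6 100.5 w 0.0293
t 47.75 p [ 0.6576 -0.056   0.2028] F [-2.   0.4 -3.8] M [-0.08  0.7   2.65] a -121.36 j6 106.3 w 0.029
```

```bash
python3 -m crank '[0,0,0.05,0,0,0,0, 0,0,0.05,0,0,0,0, 0,0,0.05,0,0,0,0, 0,0,0.05,0,0,0,0]' >/dev/null; python3 t.py;  python3 -m crank '[0,0,0.04,0,0,0,0, 0,0,0.04,0,0,0,0]' >/dev/null; python3 t.py; python3 -m crank '[0,0,0.04,0,0,0,0, 0,0,0.04,0,0,0,0]' >/dev/null; python3 t.py;python3 -m crank '[0,0,0.04,0,0,0,0, 0,0,0.04,0,0,0,0, 0,0,0,0,0,0,0]' >/dev/null; python3 t.py
```

```text
t 48.15 p [ 0.6576 -0.0564  0.2024] F [-2.3 -1.2 -2.2] M [-0.35  0.54  1.17] a -109.85 j6 94.7 w 0.0292
t 48.35 p [ 0.6575 -0.0564  0.2023] F [-1.5 -1.2  0.5] M [-0.27  0.56  0.76] a -105.35 j6 90.2 w 0.0294
t 48.55 p [ 0.6576 -0.0565  0.2023] F [-2.5 -0.7 -0.8] M [-0.23  0.61  0.25] a -100.8 j6 85.7 w 0.0296
t 48.85 p [ 0.658  -0.0565  0.2024] F [-1.7 -1.5 -0.1] M [-0.28  0.38  0.07] a -96.33 j6 81.2 w 0.0292
```

```bash
python3 -m crank '[0,0,0.04,0,0,0,0, 0,0,0.045,0,0,0,0, 0,0,0,0,0,0,0]' >/dev/null; python3 t.py; python3 -m crank '[0,0,0,0,0,0.004,0, 0,0,0,0,0,0.004,0, 0,0,0,0,0,0,0]' >/dev/null; python3 t.py; python3 -m crank '[0,0,0,0,0,0.005,0, 0,0,0,0,0,0.02,0, 0,0,0,0,0,0.02,0, 0,0,0,0,0,0,0]' >/dev/null; python3 t.py;  python3 -c "
from h import *
for n in ('scene','side','wrist'): snap(n,n+'3')
f=load('scene3')['frame'][180:360,230:430][:,:,::-1]; g=load('wrist3')['frame'][:,:,::-1]
print(caps(load('scene3')))
cv2.imwrite('pics/t4.png',np.hstack([cv2.resize(f,(400,360),interpolation=cv2.INTER_CUBIC),cv2.resize(g[150:330,220:420],(400,360))]))"
```

```text
t 49.15 p [ 0.6582 -0.0565  0.2025] F [-0.9 -0.5 -0.5] M [-0.28  0.16  0.  ] a -91.51 j6 76.4 w 0.0297
t 49.45 p [ 0.6585 -0.0565  0.2113] F [-0.3 -0.2 -1.8] M [-0.16  0.05  0.02] a -91.51 j6 76.4 w 0.0292
t 49.85 p [ 0.6591 -0.0565  0.2585] F [ 0.4  0.7 -2. ] M [ 0.03 -0.01  0.02] a -91.48 j6 76.3 w 0.0296
[([19.5, 162.4], 99, [0.447, -0.7647]), ([34.7, 162.6], 89, [0.4391, -0.7289]), ([50.2, 163.1], 67, [0.4318, -0.6919]), ([617.4, 275.3], 140, [0.4629, 0.5802]), ([328.8, 293.7], 293, [0.6419, 0.0389]), ([377.9, 295.0], 328, [0.6225, 0.1305]), ([256.8, 291.8], 66, [0.6706, -0.0959]), ([352.8, 296.9], 104, [0.6382, 0.0848]), ([399.3, 299.0], 73, [0.6218, 0.1713]), ([362.1, 327.3], 473, [0.6997, 0.1142])]
```

```bash
python3 -m crank '[0,0,0,-0.025,-0.0403,0,0, 0,0,0,-0.025,-0.0403,0,0, 0,0,0,-0.025,-0.0403,0,0, 0,0,0,-0.025,-0.0403,0,0, 0,0,0,-0.025,-0.0403,0,0, 0,0,0,-0.025,-0.0403,0,0, 0,0,0,0,0,-0.04,0, 0,0,0,0,0,-0.03,0, 0,0,0,0,0,0,0, 0,0,0,0,0,0,0]' >/dev/null; python3 t.py; python3 -c "
from h import *
snap('wrist','w12')
def ell(fn):
    W=load(fn); h=cv2.cvtColor(W['frame'],cv2.COLOR_RGB2HSV); m=cv2.inRange(h,(18,120,60),(32,255,255))
    n,l,s,c=cv2.connectedComponentsWithStats(m); i=1+np.argmax(s[1:,4]); c=cv2.convexHull(np.argwhere(l==i)[:,::-1].astype(np.float32).reshape(-1,1,2))
    P=np.array([atz(W,*p[0],.006)[:2] for p in c]); (x,y),r=cv2.minEnclosingCircle(P.astype(np.float32)); A=np.c_[2*P,np.ones(len(P))]; k=np.linalg.lstsq(A,(P**2).sum(1),rcond=None)[0]
    print(fn,s[i].tolist(),'enc',x,y,r,'fit',k[:2],np.sqrt(k[2]+k[0]**2+k[1]**2))
for f in ('scene0','side0','w1','scene3','w12'): ell(f)
"
```

```text
t 51.0 p [ 0.5084 -0.2982  0.1855] F [-0.  -0.2 -1.4] M [ 0.05 -0.    0.02] a -91.46 j6 49.6 w 0.0291
scene0 [180, 233, 39, 31, 563] enc 0.5106347799301147 -0.30040907859802246 0.04686887562274933 fit [ 0.5109501  -0.30043647] 0.04597884717258171
side0 [391, 202, 43, 30, 504] enc 0.5055000185966492 -0.29760000109672546 0.04694462567567825 fit [ 0.50528712 -0.2983131 ] 0.04534105685610045
w1 [497, 35, 101, 105, 4812] enc 0.5097528100013733 -0.29872843623161316 0.04559881612658501 fit [ 0.50954266 -0.29883385] 0.04510574422849291
scene3 [180, 234, 39, 30, 574] enc 0.5105466246604919 -0.2995702028274536 0.04696807637810707 fit [ 0.51110924 -0.30016687] 0.04603110554992657
w12 [271, 153, 113, 96, 3850] enc 0.5103248953819275 -0.29988494515419006 0.045303139835596085 fit [ 0.51030233 -0.30025193] 0.04474971150757556
```

```bash
python3 -m crank '[0,0,0,0.0008,-0.001,-0.03,0, 0,0,0,0,0,-0.03,0, 0,0,0,0,0,-0.02,0, 0,0,0,0,0,-0.013,0, 0,0,0,0,0,0,0, 0,0,0,0,0,0,0]' >/dev/null; python3 t.py; python3 -m crank '[0,0,0,0,0,-0.002,0, 0,0,0,0,0,-0.002,0, 0,0,0,0,0,0,0]' >/dev/null; python3 t.py; python3 -m crank '[0,0,0,0,0,-0.001,0, 0,0,0,0,0,-0.001,0, 0,0,0,0,0,0,0]' >/dev/null; python3 t.py
```

```text
t 51.65 p [ 0.5098 -0.2997  0.0938] F [-0.3 -0.3 -2.1] M [-0.   -0.05 -0.04] a -91.46 j6 49.5 w 0.0293
t 51.95 p [ 0.5091 -0.2993  0.0886] F [-0.1  0.6 -2.3] M [-0.02  0.01  0.04] a -91.48 j6 49.5 w 0.0294
t 52.25 p [ 0.509  -0.2993  0.0863] F [ 0.5  0.2 -2.8] M [ 0.06  0.02 -0.01] a -91.48 j6 49.5 w 0.0295
```

```bash
python3 -m crank '[0,0,0,0,0,-0.001,0, 0,0,0,0,0,0,0, 0,0,0,0,0,0,0]' >/dev/null; python3 t.py; python3 -m crank '[0,0,0,0,0,-0.001,0, 0,0,0,0,0,0,0, 0,0,0,0,0,0,0]' >/dev/null; python3 t.py
```

```text
t 52.55 p [ 0.5091 -0.2994  0.0863] F [-2.3  1.5  5. ] M [ 0.28  0.33 -0.02] a -91.48 j6 49.5 w 0.0291
t 52.85 p [ 0.5092 -0.2993  0.0862] F [-3.3  2.1 13.2] M [0.66 0.78 0.07] a -91.47 j6 49.5 w 0.0294
```

```bash
python3 -m crank '[0,0,0,0,0,0.001,0, 0,0,0,0,0,0,0, 0,0,0,0,0,0,40, 0,0,0,0,0,0,45, 0,0,0,0,0,0,60, 0,0,0,0,0,0,100, 0,0,0,0,0,0,100, 0,0,0,0,0,0,100]' >/dev/null; python3 t.py; python3 -m crank '[0,0,0,0,0,0.02,100, 0,0,0,0,0,0.04,100, 0,0,0,0,0,0.05,100, 0,0,0,0,0,0.05,100, 0,0,0,0,0,0,100, 0,0,0,0,0,0,100]' >/dev/null; python3 t.py; python3 -c "
from h import *
snap('wrist','w13')
def hullc(W,m,z):
    n,l,s,c=cv2.connectedComponentsWithStats(m); i=1+np.argmax(s[1:,4]); return s[i].tolist(),c[i].round(1),atz(W,*c[i],z)
for fn in ('w13','scene','side'):
    if fn!='w13': snap(fn,fn+'4'); fn+='4'
    W=load(fn); h=cv2.cvtColor(W['frame'],cv2.COLOR_RGB2HSV)
    m=cv2.inRange(h,(0,130,50),(8,255,255))|cv2.inRange(h,(172,130,50),(180,255,255))
    n,l,s,c=cv2.connectedComponentsWithStats(m)
    for i in range(1,n):
        if s[i,4]>40: print(fn,s[i].tolist(),c[i].round(1),atz(W,*c[i],.095))
    print('expected grip centre',proj(W,(.509,-.299,.09)),'top',proj(W,(.509,-.299,.109)))
for n in ('scene4','side4'): print(n,*caps(load(n)),sep='\n')
"
```

```text
t 53.65 p [ 0.5091 -0.2993  0.0853] F [ 0.2 -0.1 -0.1] M [-0.01  0.04  0.03] a -91.48 j6 49.5 w 0.0855
t 54.25 p [ 0.5091 -0.2994  0.2461] F [-0.3 -0.1 -0.1] M [0.01 0.02 0.  ] a -91.48 j6 49.5 w 0.0856
w13 [303, 205, 41, 40, 1551] [323.3 223.9] [ 0.5079 -0.2985  0.095 ]
w13 [532, 459, 44, 21, 660] [551.8 471.1] [ 0.2737 -0.4968  0.095 ]
expected grip centre [323.9 220.8] top [324.  227.7]
scene4 [30, 61, 72, 38, 1002] [65.7 81.5] [ 0.0759 -0.8783  0.095 ]
scene4 [92, 129, 58, 36, 1426] [119.  148.1] [ 0.3165 -0.5801  0.095 ]
scene4 [156, 144, 16, 19, 174] [163.9 153.4] [ 0.3083 -0.461   0.095 ]
scene4 [185, 214, 16, 20, 148] [191.6 222.7] [ 0.5131 -0.3003  0.095 ]
expected grip centre [193.3 223. ] top [191.7 217.1]
side4 [580, 177, 60, 74, 3063] [612.5 212.8] [ 0.198  -0.4787  0.095 ]
expected grip centre [416.3 182.8] top [417.7 175. ]
scene4
([19.2, 161.6], 80, [0.4446, -0.7672])
([34.6, 162.3], 83, [0.4381, -0.7298])
([617.5, 274.5], 126, [0.4606, 0.5806])
([277.5, 290.1], 281, [0.6574, -0.0584])
([327.8, 292.3], 304, [0.6392, 0.0365])
([378.0, 294.5], 301, [0.6212, 0.1305])
([256.7, 291.8], 70, [0.6708, -0.0959])
([304.0, 294.3], 95, [0.6547, -0.0065])
([352.9, 296.7], 96, [0.6378, 0.0849])
([399.6, 298.9], 68, [0.6214, 0.1718])
([329.3, 325.5], 779, [0.7103, 0.0556])
side4
([554.7, 122.2], 544, [0.4101, -0.6577])
([274.8, 192.1], 324, [0.6552, -0.0569])
([242.1, 220.2], 406, [0.6363, 0.0357])
([205.0, 251.4], 501, [0.6189, 0.1277])
([175.6, 282.3], 159, [0.5957, 0.2003])
([46.1, 351.5], 298, [0.6128, 0.3985])
([259.4, 407.6], 134, [0.3451, 0.2442])
```

```bash
python3 -c "
from h import *
a=load('scene0')['frame'].astype(int);b=load('scene4')['frame'].astype(int)
for n,(x0,y0,x1,y1) in dict(tipbox=(195,330,270,395),jar=(335,360,385,415),amber=(450,325,500,385),vial=(420,228,445,255),beaker=(128,270,175,325),dishes=(212,180,255,222)).items(): print(n,np.abs(a-b)[y0:y1,x0:x1].mean().round(1))
print(close_job())"
```

```text
tipbox 7.3
jar 7.0
amber 7.2
vial 8.1
beaker 8.5
dishes 23.4
the job is handed in; nothing more can be done
None
```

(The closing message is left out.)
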